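Fit the chute plate and load the chocolate hopper

ROBOT

A 6-joint arm with a two-finger parallel gripper is mounted at the origin on the work surface. World frame = base frame: x ahead of the robot, y to its left, z up, the work surface at z = 0. Lengths are in mm, angles in degrees, forces in N, time in s.
With the tool pointing down it reaches from about 375 to 750 mm from the base axis. Payload 9 kg.
Tool frame: the origin (TCP) lies between the finger pads; the fingertips stand bot.tip_extent ahead of it and the grasp point (between the pads) lies 5 mm behind it (bot.tip_extent is the distance from the TCP to the fingertips, in mm); x points along the fingers, y is the direction in which the jaws open and shut, and the axes are right-handed (so a half turn about x gives the same grasp; the last joint's range is limited). The gripper opens to 85 mm and grips with 20 to 120 N. Pads are 22 mm wide; open, the fingers measure 114 mm over their backs; the gripper's body (76 mm by 85 mm) begins 54 mm behind the grasp point. The pads swing forward as they close: fully open they stand 13 mm farther back than shut.
Start: joints at [61.496, 5.964, 5.575, 89.605, 0, 77.527], TCP at [165.701, 576.696, 245.331] pointing down, gripper open.
Joint ranges: [-171.21, 171.21], [-48.23, 106.86], [-62.78, 66.21], [-105.2, 120.99], [-86.42, 89.51], [-180, 180]. Speed limits (degrees/s): [127.2, 127.2, 147.25, 180, 180, 180].

INTERFACE

Orientations are given as a 3x3 rotation matrix whose columns are the frame's x, y, z axes.
In Python, from plant import bot gives the robot as it stands. The module is installed in compiled form; this text tells all that it offers.
- The arm moves only by the tool drive_tool, never from a script. Its argument "targets" is a list of rows, each an object with "dp": the shift along the tool's x, y, z in mm, a list of three; "rot": the turn, a rotation vector about the tool's x, y, z in degrees, a list of three; "hand": the opening in per cent of the stroke, from 0 (shut) to 100 (fully open). In form: [{"dp": [x, y, z], "rot": [wx, wy, wz], "hand": hand}, ...]. A call has exactly 10 rows; each row is the pose to reach, as a shift and turn from the pose commanded when the call began, along the tool's axes at that moment; what a row does not reach only later rows make up. A row lasts 1/8 s, in which the tool goes at most 62.5 mm and 10.7 degrees, less where a joint would pass 70% of its speed; a pose out of reach is approached as far as the arm can. A call with a gripper value outside its range is refused whole. The fingers move at their own pace and stop on an object; the grip force is fixed at half the most. Time passes only in rows, so rows that repeat a pose let the fingers close, or fill a call up. It gives the time, the measured TCP pose, the force and the opening at its end, in the units of the state.
- bot.sense(): the state, without advancing time (a new reading comes with each control period).
- bot.grab_frame(name): name is "side" or "top" or "wrist"; returns a dict with "frame" (400x640x3 uint8, blue, green, red), "intrinsics" (3x3 intrinsics, pixels), "dist" ([k1, k2, p1, p2, k3] as OpenCV has them; the pictures are not rectified), "xyz" and "attitude" of the camera in the world. Camera axes: x right, y up, looking along -z (the intrinsics and any distortion apply to the point x, -y, -z); pixel columns grow to the right and rows downward; lengths in mm; the calibration is good to about 2 mm. A picture is of the moment at which its call begins. There is no depth.
- bot.hand_in(): hands the job in, once; it reports no verdict.
The state is a dict: "t": time; "joint_pos": joint angles; "joint_vel": joint speeds; "tau": joint torques, N m; "eef_pos": TCP position; "orientation": TCP orientation; "wrist_force": force on the tool from outside, world axes, zero at the start; "moment": the same for the moment, N m; "width": finger opening in mm.
Only numpy, scipy, OpenCV 4.12 (cv2) and the standard library are available. Lean on these libraries where they do the work, as an engineer would, in place of code of your own. Each camera call takes 0.05 s, during which the arm holds its last target.

TASK

Nudge the chute plate until its round hole drops over the dowel on the loading station and it lies flat and square on the deck, then push the quarter-turn stud in and turn it ninety degrees so that its foot locks the plate down. Only then feed the hopper: tip the skip until its chocolate batons have slid down the chute into the bin, stand the skip upright again, and put every baton that lies on the table down the chute too. Leave the cake slices, jar, spatula and piping nozzle where they are.

Things in the scene. Friction and masses are not known exactly. Their poses are not given: they have to be found in the camera images.
- base: Fixed loading station: steel block with a flat deck 100 mm high; origin on the table, z up, yaw within 0.15 rad. In its frame the deck spans x -74..74, y -130..160 mm; dowel at (0,-52); the bin's square mouth, 88 x 88 mm, at (0,45); stud at (0,129); the skip hangs beyond the +x side, its stand up to 172 mm high
- dowel (a point): top of the fixed steel dowel: 14 mm diameter, round-nosed, standing 12 mm above the deck
- bin (a point): centre of the bin's floor, under the deck's square mouth, 10 mm above the table; the bin is 104 x 104 mm inside and its top is level with the deck (100 mm)
- plate: Loose aluminium chute plate 124 (x) x 210 (y) x 8 mm, 0.5 kg; origin: centre of its underside. 18 mm hole at (0,-52); at (0,45) a square chute, 80 x 80 mm inside, its 4 mm walls 32 mm high from the underside, the -x wall 60 mm. Push it by its edges or by the chute walls from inside. Starts askew, propped on the dowel, 10 to 24 mm short in base y. Fitted: origin at (0,0,100) in base, axes parallel
- plate_hole (a point): centre of the plate's 18 mm round hole, on its underside; 2 mm of play all round on the dowel. At the start up to 12 mm off to the side, the plate turned up to 0.1 rad
- stud_push (a joint): how far the stud is pushed in, m: 0 up, 0.009 fully in (spring, 3 N at the start to 5.5 N). Only when it is in by 0.0075 or more will it turn; once turned it stays in at about 0.0075
- stud_turn (a joint): turn of the stud, rad: 0 unlocked (its foot and grip blade lie along the base's x), 1.57 locked (along the base's y, the foot reaching 12 mm over the plate's edge). It turns counter-clockwise seen from above, with 0.03 N m of friction and a stop at either end
- stud_grip (a point): middle of the stud's upright black grip blade, on its axis, 43.5 mm above the deck when up. The blade is 50 mm long, 10 mm thick, 28 mm high, its top 11 mm above this point; its foot under it is 72 x 16 x 8 mm, top 17 mm below this point
- skip (a joint): tilt of the skip, rad: 0 upright, 2.1 tipped fully over towards the chute (the base's -x). It rubs (0.4 N m) and stays wherever it is left; batons slide out at about 1.6 to 1.9
- skip_hinge (a point): middle of the skip's hinge axis, which is parallel to the base's y; at (48,45,162) mm in the frame of base, over the chute's +x wall. Upright, the skip's pouring lip reaches in to x 38 at height 175 mm and its side cheeks rise to 198 mm: fingers inside the chute must stay clear of them
- skip_bar (a point): middle of the skip's round handle bar, 10 mm thick, 68 mm free length, parallel to the hinge, 152 mm from it; skip upright: level with the hinge on its +x side, 36 mm from the back wall. Held from above it swings up and over about the hinge, turning between the pads. The skip is a steel hopper, 72 mm wide inside, 75 mm deep, 0.45 kg
- c1: Chocolate baton, 60 (x) x 22 (y) x 16 (z) mm, 35 g; origin at the centre of its underside as built; starts in the skip
- c2: Chocolate baton, 60 (x) x 22 (y) x 16 (z) mm, 35 g; origin at the centre of its underside as built; starts in the skip
- c3: Chocolate baton, 60 (x) x 22 (y) x 16 (z) mm, 35 g; origin at the centre of its underside as built; starts in the skip; absent (None) in some runs
- c4: Chocolate baton, 60 (x) x 22 (y) x 16 (z) mm, 35 g; origin at the centre of its underside as built; starts in the skip; absent (None) in some runs
- s1: Chocolate baton, 60 (x) x 22 (y) x 16 (z) mm, 35 g; origin at the centre of its underside as built; starts on the table; absent (None) in some runs
- s2: Chocolate baton, 60 (x) x 22 (y) x 16 (z) mm, 35 g; origin at the centre of its underside as built; starts on the table; absent (None) in some runs
- s3: Chocolate baton, 60 (x) x 22 (y) x 16 (z) mm, 35 g; origin at the centre of its underside as built; starts on the table; absent (None) in some runs
- s4: Chocolate baton, 60 (x) x 22 (y) x 16 (z) mm, 35 g; origin at the centre of its underside as built; starts on the table; absent (None) in some runs
- cake_a: Bystander, not to be disturbed: cream cake slice, 55 x 85 x 84 mm
- cake_b: Bystander, not to be disturbed: cream cake slice, 55 x 85 x 84 mm
- jar: Bystander, not to be disturbed: glass jar, 76 mm across, 100 mm high
- spatula: Bystander, not to be disturbed: spatula lying on the table
- nozzle: Bystander, not to be disturbed: steel piping nozzle, 44 mm across, 52 mm high
Mind the look-alikes: they are no part of the job. Leave any white or yellow look-alike of the s1 alone.

How it is judged (in metres and radians):
On the way, in this order (a step that is already met when the one before it is completed fails the run):
1. the plate's hole is over the dowel, the plate flat and square on the deck (horizontal distance between plate_hole and dowel below 0.004 m and z of plate_hole in the frame of base below 0.1035 m and angle between plate's own z axis and vertical below 0.03 rad and angle between the x axis of plate and the x axis of base, either way round below 0.09 rad), for 0.2 s.
2. the stud is pushed in and turned a quarter turn (value of joint stud_turn above 1.35 rad and value of joint stud_push above 0.005 m), for 0.2 s.
3. the skip is tipped over (value of joint skip above 1.3 rad), for 0.1 s.
4. the skip stands upright again (value of joint skip below 0.12 rad), for 0.2 s.
At the end, for the whole second after the job is handed in: Plate on the dowel (hole within 4 mm of the dowel's axis, underside within 3.5 mm of the deck, tilt under 0.03 rad, square within 0.09 rad), stud in by over 5 mm and turned over 1.35 rad, skip within 0.12 rad of upright, every baton present lying at rest in the bin below the deck (all of step 1 and all of step 2 and value of joint skip below 0.12 rad and horizontal distance between each of c1, c2, c3, c4, s1, s2, s3, s4 and bin below 0.066 m and height (world z) of each of c1, c2, c3, c4, s1, s2, s3, s4 below 0.095 m and linear speed of each of c1, c2, c3, c4, s1, s2, s3, s4, plate below 0.03 m/s); the robot touches nothing.
It fails at once if chocolate is fed into the bin before the plate is locked (value of joint stud_turn below 1.2 rad and ((horizontal distance between c1 and bin below 0.066 m and height (world z) of c1 below 0.095 m) or (horizontal distance between c2 and bin below 0.066 m and height (world z) of c2 below 0.095 m) or (horizontal distance between c3 and bin below 0.066 m and height (world z) of c3 below 0.095 m) or (horizontal distance between c4 and bin below 0.066 m and height (world z) of c4 below 0.095 m) or (horizontal distance between s1 and bin below 0.066 m and height (world z) of s1 below 0.095 m) or (horizontal distance between s2 and bin below 0.066 m and height (world z) of s2 below 0.095 m) or (horizontal distance between s3 and bin below 0.066 m and height (world z) of s3 below 0.095 m) or (horizontal distance between s4 and bin below 0.066 m and height (world z) of s4 below 0.095 m))).
It fails at once if a bystander is moved by more than 40 mm (distance of any of cake_a, cake_b, jar, spatula, nozzle from where it was at the start of the episode above 0.04 m).
Of c3, c4 only 1 to 2 are there at a start; the rules pass over those that are not, and their reading is None.
Of s1, s2, s3, s4 only 2 to 3 are there at a start; the rules pass over those that are not, and their reading is None.
At some moment in a run one of s1, s2, s3, s4 may be knocked a few centimetres aside while the robot is not near it.
Once in a run the grip may slacken for a moment while it holds something.
It also fails if it takes over 192 s, if anything falls off the work surface, if the arm or the gripper's body presses on something with over 40 N, if the wrist force passes 120 N, or if a joint passes its speed limit or range.

## Working session

There is one attempt and no reset: what is moved stays moved. The work goes in short steps, Python scripts to look and compute and a tool call to move; the robot and the scene stay as the last step left them, time stands still between calls to the robot, and variables do not carry over. Pictures are saved under pics/ and viewed, and the job is handed in when it is done.

Besides the shell and the picture viewer there is one more tool, called after ">>>" as name(argument=value, ...), one argument or row to a line, values as JSON. drive_tool: Moves the arm, as the interface text tells. Its arguments: {"type":"object","properties":{"targets":{"type":"array"}},"required":["targets"]}

```bash
mkdir -p pics
cat > h.py <<'E'
import numpy as np,cv2
from plant import bot
def grab(n,name=None):
    f=bot.grab_frame(n); 
    if name: cv2.imwrite(f'pics/{name}.png',f['frame'])
    return f
def ray(f,uv):
    K=np.array(f['intrinsics'],float);d=np.array(f['dist'],float)
    p=cv2.undistortPoints(np.array(uv,float).reshape(-1,1,2),K,d).reshape(-1,2)
    R=np.array(f['attitude'],float).reshape(3,3)
    v=np.c_[p[:,0],-p[:,1],-np.ones(len(p))]@R.T
    return np.array(f['xyz'],float),v
def onz(f,uv,z):
    c,v=ray(f,uv); t=(z-c[2])/v[:,2]; return c+v*t[:,None]
def proj(f,P):
    K=np.array(f['intrinsics'],float);d=np.array(f['dist'],float)
    R=np.array(f['attitude'],float).reshape(3,3)
    q=(np.array(P,float).reshape(-1,3)-np.array(f['xyz'],float))@R
    q=q*[1,-1,-1]
    return cv2.projectPoints(q,np.zeros(3),np.zeros(3),K,d)[0].reshape(-1,2)
def tri(f1,a,f2,b):
    c1,v1=ray(f1,a);c2,v2=ray(f2,b);out=[]
    for x,y in zip(v1,v2):
        A=np.c_[x,-y];s=np.linalg.lstsq(A,c2-c1,rcond=None)[0]
        p=c1+x*s[0];q=c2+y*s[1];out.append(np.r_[(p+q)/2,np.linalg.norm(p-q)])
    return np.array(out)
def st():
    s=bot.sense()
    print('t',round(s['t'],2),'p',np.round(s['eef_pos'],1),'F',np.round(s['wrist_force'],1),'w',np.round(s['width'],1));print(np.round(s['orientation'],3));return s
E
python3 - <<'E'
from h import *
s=st();print(bot.tip_extent)
for n in ['side','top','wrist']:
    f=grab(n,n+'0');print(n,np.round(f['xyz'],1),np.round(f['intrinsics'],1).tolist(),np.round(f['dist'],3));print(np.round(f['attitude'],3))
E
```

```text
t 0.0 p [165.5 576.4 244.5] F [-0.1  0.3  0.2] w 85.3
[[-0.001  0.276  0.961]
 [-0.001  0.961 -0.276]
 [-1.    -0.001 -0.   ]]
14.0
side [ 110.9 -628.   763.4] [[380.7, 0.0, 318.7], [0.0, 380.7, 203.7], [0.0, 0.0, 1.0]] [-0.055  0.     0.     0.     0.   ]
[[ 0.804  0.384 -0.455]
 [-0.595  0.49  -0.638]
 [-0.022  0.783  0.622]]
top [ 406.3   16.9 1572. ] [[513.2, 0.0, 320.2], [0.0, 513.2, 194.5], [0.0, 0.0, 1.0]] [0.012 0.    0.    0.    0.   ]
[[ 0.003  0.995 -0.102]
 [-1.     0.003 -0.007]
 [-0.007  0.102  0.995]]
wrist [ 97.3 594.8 371.9] [[324.3, 0.0, 318.7], [0.0, 324.3, 200.7], [0.0, 0.0, 1.0]] [-0.051  0.     0.     0.     0.   ]
[[ 0.277 -0.924 -0.264]
 [ 0.961  0.266  0.077]
 [-0.001 -0.275  0.962]]
```

View pics/top0.png

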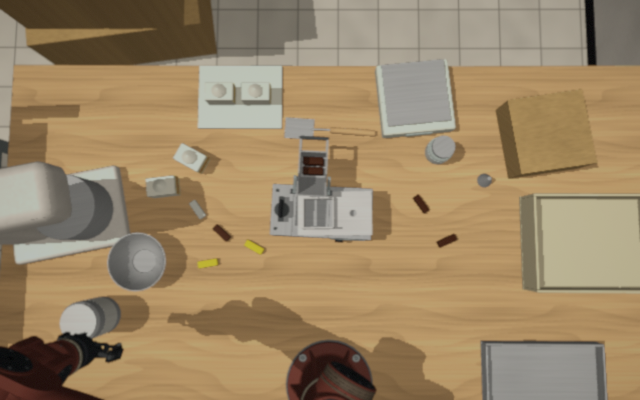

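View pics/side0.png

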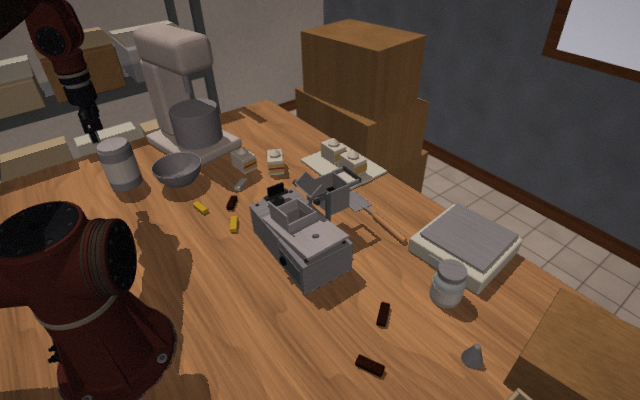

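View pics/wrist0.png

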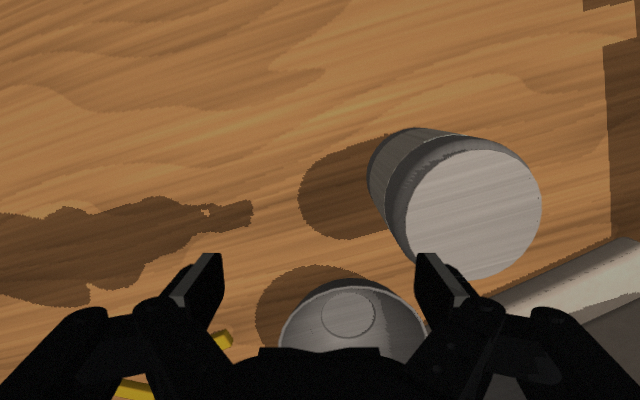

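Run:
```python
from h import *
f=cv2.imread('pics/top0.png');cv2.imwrite('pics/t0z.png',cv2.resize(f[110:255,255:390],None,fx=5.5,fy=4*1.0 if 0 else 4.1,interpolation=cv2.INTER_CUBIC)[:600,:800] if 0 else cv2.resize(f[115:250,255:390],None,fx=4.4,fy=4.4,interpolation=cv2.INTER_CUBIC))
f=cv2.imread('pics/side0.png');cv2.imwrite('pics/s0z.png',cv2.resize(f[150:290,230:370],None,fx=4.2,fy=4.2,interpolation=cv2.INTER_CUBIC))
```

```text
(no output)
```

View pics/t0z.png

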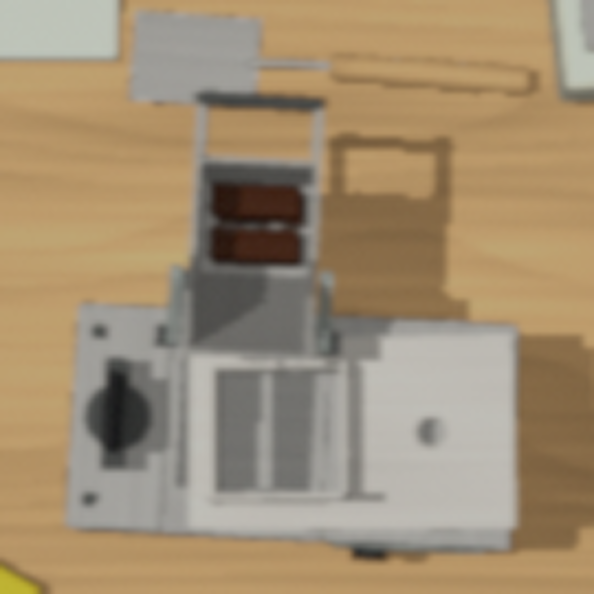

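View pics/s0z.png

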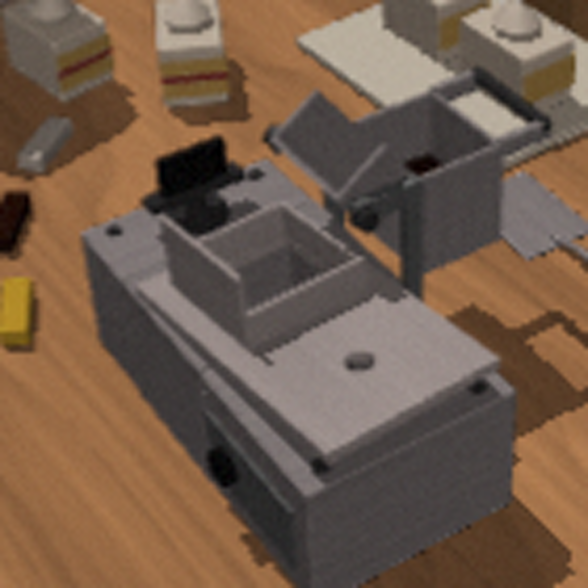

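```bash
cat >> h.py <<'E'
def batons(f,z=16,save=None):
    im=f['frame'].astype(int);b,g,r=im[...,0],im[...,1],im[...,2]
    m=((r<110)&(r>25)&(r-b>12)&(r-g>12)&(g<45)).astype(np.uint8)
    n,l,s,c=cv2.connectedComponentsWithStats(m)
    for i in range(1,n):
        if s[i,4]>=25:
            ys,xs=np.where(l==i);box=cv2.minAreaRect(np.c_[xs,ys].astype(np.float32))
            P=onz(f,cv2.boxPoints(box),z)
            e1=P[1]-P[0];e2=P[2]-P[1]
            L=max(np.linalg.norm(e1),np.linalg.norm(e2));W=min(np.linalg.norm(e1),np.linalg.norm(e2))
            e=e1 if np.linalg.norm(e1)>np.linalg.norm(e2) else e2
            print('baton?',np.round(c[i]),s[i,4],'xyz',np.round(P.mean(0),1),'L,W',np.round([L,W],1),'ang',round(np.degrees(np.arctan2(e[1],e[0]))%180,1))
def mv(pos,R=None):
    """dp, rotvec (tool axes) from current measured to world target"""
    s=bot.sense();R0=np.array(s['orientation'],float);p0=np.array(s['eef_pos'],float)
    dp=R0.T@(np.array(pos)-p0)
    out=np.round(dp,1)
    rv=np.zeros(3) if R is None else np.degrees(cv2.Rodrigues(R0.T@R)[0].ravel())
    print('dp',out.tolist(),'rot',np.round(rv,1).tolist())
def down(a):
    """tool down, jaw axis y at yaw a deg in world"""
    a=np.radians(a);y=np.array([np.cos(a),np.sin(a),0]);x=np.array([0,0,-1.]);return np.c_[x,y,np.cross(x,y)]
E
python3 - <<'E'
from h import *
f=grab('top')
batons(f)
P=lambda x,y:(255+x/4.4,115+y/4.4)
print(np.round(onz(f,[P(80,303),P(68,527),P(119,417)],100),1))
print(np.round(onz(f,[P(517,325),P(515,528),P(517,548)],100),1))
print(np.round(onz(f,[P(432,432)],116),1))
E
```

```text
baton? [313. 161.] 149 xyz [669.7  48.7  16. ] L,W [59.5 23.5] ang 86.3
baton? [313. 171.] 136 xyz [639.5  51.5  16. ] L,W [58.2 21.7] ang 90.1
baton? [421. 204.] 92 xyz [ 539.2 -277.9   16. ] L,W [51.9 16.2] ang 35.3
baton? [222. 233.] 75 xyz [449.5 324.2  16. ] L,W [50.  13.7] ang 48.5
baton? [447. 240.] 93 xyz [ 428.6 -353.5   16. ] L,W [54.5 15.1] ang 113.9
baton? [ 44. 371.] 3291 xyz [ 50.8 821.1  16. ] L,W [295.4 177.2] ang 90.1
baton? [326. 369.] 2320 xyz [ 46.1 -10.2  16. ] L,W [251.3 162.2] ang 90.3
[[587.6 163.1 100. ]
 [440.8 169.  100. ]
 [512.6 136.6 100. ]]
[[ 573.8 -123.7  100. ]
 [ 441.1 -121.5  100. ]
 [ 428.2 -122.7  100. ]]
[[502.3 -66.9 116. ]]
```

Run:
```python
from h import *
mv([430,10,330],down(87.3))
```

```text
dp [-84.9, -471.5, 410.6] rot [-13.3, -0.0, 0.0]
```

>>> drive_tool(
  targets=[
    {"dp":[-17,-50,40],"rot":[-2,0,0],"hand":100},
    {"dp":[-26,-105,90],"rot":[-4,0,0],"hand":100},
    {"dp":[-34,-157,137],"rot":[-6,0,0],"hand":100},
    {"dp":[-43,-210,183],"rot":[-8,0,0],"hand":100},
    {"dp":[-51,-262,228],"rot":[-10,0,0],"hand":100},
    {"dp":[-60,-314,274],"rot":[-12,0,0],"hand":100},
    {"dp":[-68,-367,320],"rot":[-13.3,0,0],"hand":100},
    {"dp":[-77,-419,365],"rot":[-13.3,0,0],"hand":100},
    {"dp":[-85,-471.5,410.5],"rot":[-13.3,0,0],"hand":100},
    {"dp":[-85,-471.5,410.5],"rot":[-13.3,0,0],"hand":100},
  ],
)

```text
t: 1.45
eef_pos: [427.8, 13.9, 329.9]
orientation: [[0.001, 0.048, 0.999], [0.0, 0.999, -0.048], [-1.0, 0.0, 0.001]]
wrist_force: [0.6, 0.4, 0.3]
width: 85.5
```

Run:
```python
from h import *
st();f=grab('wrist','w1');np.save('w1.npy',f,allow_pickle=True);grab('top','t1')
```

```text
t 1.45 p [427.8  13.9 329.9] F [0.6 0.4 0.3] w 85.5
[[ 0.001  0.048  0.999]
 [ 0.     0.999 -0.048]
 [-1.     0.     0.001]]
```

View pics/w1.png

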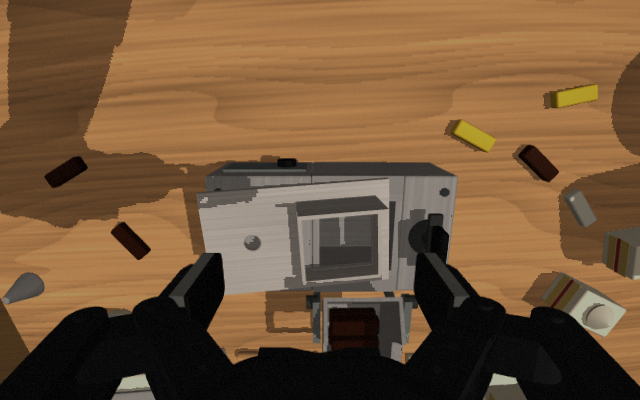

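Run:
```python
from h import *
f=cv2.imread('pics/w1.png');cv2.imwrite('pics/w1z.png',cv2.resize(f[155:365,185:465],None,fx=2.85,fy=2.85,interpolation=cv2.INTER_CUBIC))
```

```text
(no output)
```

View pics/w1z.png

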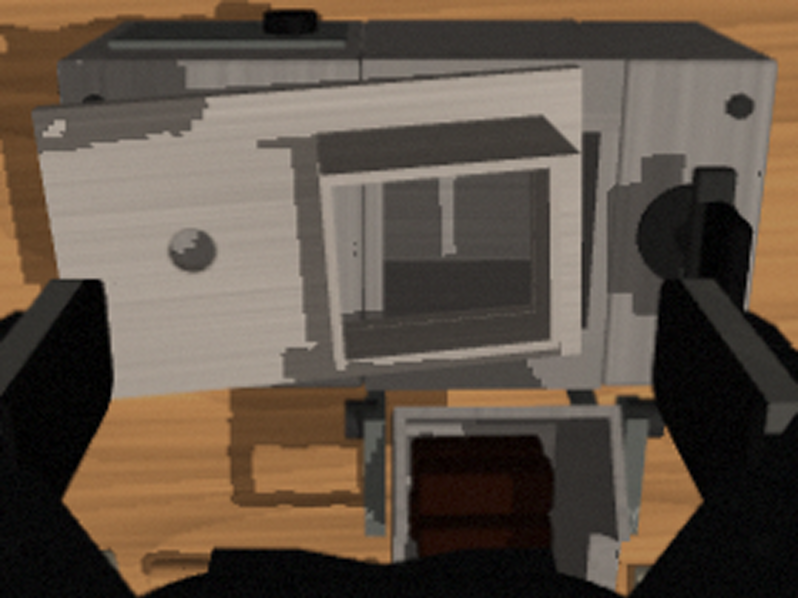

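Run:
```python
from h import *
f=np.load('w1.npy',allow_pickle=True).item()
Z=lambda x,y:(185+x/2.85,155+y/2.85)
print('deck near L,R',np.round(onz(f,[Z(58,60),Z(777,60),Z(740,105),Z(95,100)],100),1))
print('plate near +y',np.round(onz(f,[Z(580,67)],108),1))
print('plate -y',np.round(onz(f,[Z(35,112),Z(66,400)],125),1))
print('hole',np.round(onz(f,[Z(192,250)],121),1))
print('chute top rim: ',np.round(onz(f,[Z(319,180),Z(338,368),Z(578,352),Z(580,160)],135),1))
```

```text
deck near L,R [[ 424.  -115.1  100. ]
 [ 437.7  169.7  100. ]
 [ 455.5  155.9  100. ]
 [ 441.  -102.4  100. ]]
plate near +y [[435.1  89.4 108. ]]
plate -y [[ 438.5 -117.4  125. ]
 [ 561.3 -123.8  125. ]]
hole [[498.5 -65.2 121. ]]
chute top rim:  [[467.  -12.  135. ]
 [545.3  -9.8 135. ]
 [543.   84.4 135. ]
 [463.9  84.1 135. ]]
```

Run:
```python
from h import *
f=np.load('w1.npy',allow_pickle=True).item()
Z=lambda x,y:(185+x/2.85,155+y/2.85)
print('wall top',np.round(onz(f,[Z(320,177),Z(579,154)],164),1))
print('wall base',np.round(onz(f,[Z(318,137),Z(545,115)],113),1))
print('far rim',np.round(onz(f,[Z(338,368),Z(578,352)],137),1))
```

```text
wall top [[456.   -9.  164. ]
 [452.2  77.6 164. ]]
wall base [[456.9 -13.1 113. ]
 [452.3  75.  113. ]]
far rim [[544.1  -9.7 137. ]
 [541.9  84.  137. ]]
```

Run:
```python
from h import *
print(bot.sense()['joint_pos'])
mv([456,33,205],down(1.5));mv([456,33,150],down(1.5))
```

```text
[-1.60545664e+01 -2.14778995e+01 -1.07551070e+01  1.00714047e+02
 -5.78176743e-02 -1.29568148e+01]
dp [124.1, 23.4, 25.9] rot [85.4, 0.0, 0.1]
dp [179.1, 23.5, 25.9] rot [85.4, 0.0, 0.1]
```

>>> drive_tool(
  targets=[
    {"dp":[10,3,3],"rot":[9,0,0],"hand":100},
    {"dp":[20,6,6],"rot":[19,0,0],"hand":100},
    {"dp":[40,9,9],"rot":[29,0,0],"hand":100},
    {"dp":[60,12,12],"rot":[39,0,0],"hand":100},
    {"dp":[80,15,15],"rot":[49,0,0],"hand":100},
    {"dp":[100,18,20],"rot":[59,0,0],"hand":100},
    {"dp":[115,23.5,26],"rot":[69,0,0],"hand":100},
    {"dp":[124,23.5,26],"rot":[79,0,0],"hand":100},
    {"dp":[124,23.5,26],"rot":[85.5,0,0],"hand":100},
    {"dp":[124,23.5,26],"rot":[85.5,0,0],"hand":100},
  ],
)

```text
t: 2.8
eef_pos: [454.1, 38.7, 205.4]
orientation: [[-0.0, 0.999, 0.032], [0.0, 0.032, -0.999], [-1.0, -0.0, -0.0]]
wrist_force: [-1.0, -0.0, 0.4]
width: 85.7
```

Run:
```python
from h import *
st();f=grab('wrist','w2');np.save('w2.npy',f,allow_pickle=True)
mv([456,33,150],down(1.5))
```

```text
t 2.8 p [454.1  38.7 205.4] F [-1.  -0.   0.4] w 85.7
[[-0.     0.999  0.032]
 [ 0.     0.032 -0.999]
 [-1.    -0.    -0.   ]]
dp [55.5, 1.5, 5.6] rot [0.4, -0.0, -0.0]
```

View pics/w2.png

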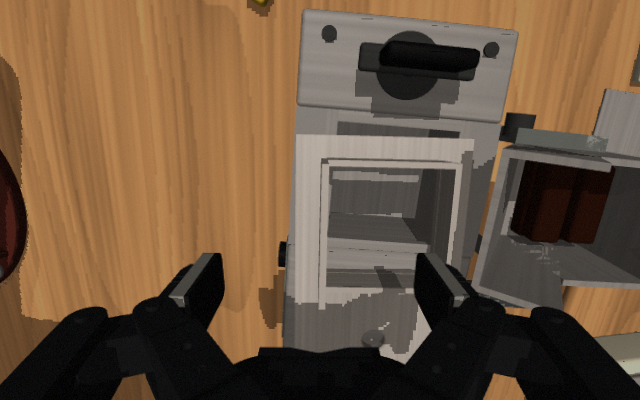

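Run:
```python
from h import *
st()
f=np.load('w2.npy',allow_pickle=True).item(); print(f['xyz'])
```

```text
t 2.85 p [454.3  38.6 205.5] F [-0.8  0.5  0.9] w 85.3
[[ 0.     0.999  0.034]
 [ 0.     0.034 -0.999]
 [-1.     0.    -0.   ]]
[450.53274672 107.24364603 332.65786057]
```

Run:
```python
from h import *
f=cv2.imread('pics/w2.png');cv2.imwrite('pics/w2z.png',cv2.resize(f[0:350,270:530],None,fx=2,fy=1.7,interpolation=cv2.INTER_CUBIC))
```

```text
(no output)
```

View pics/w2z.png

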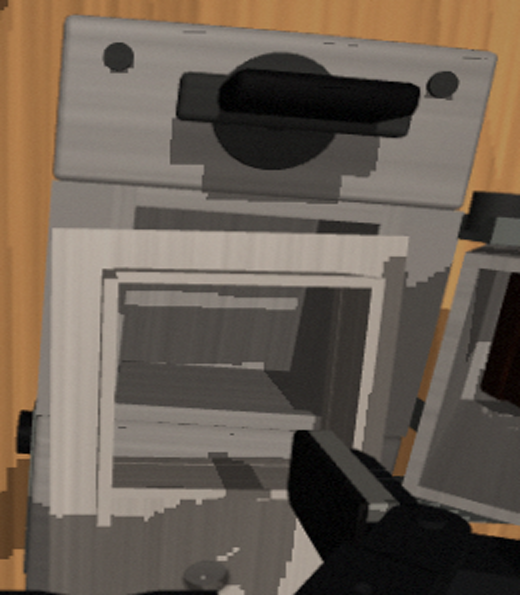

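Run:
```python
from h import *
f=np.load('w2.npy',allow_pickle=True).item()
Z=lambda x,y:(270+x/2,y/1.7)
for z in (100,108):print(z,np.round(onz(f,[Z(67,16),Z(497,54),Z(54,180),Z(462,208),Z(41,400)],z),1).tolist())
print('plate +y edge',np.round(onz(f,[Z(51,228),Z(408,236)],108),1).tolist())
print('wall top outer',np.round(onz(f,[Z(98,526),Z(104,278)],164),1).tolist())
print('stud base disc',np.round(onz(f,[Z(272,110)],102),1).tolist())
t=cv2.imread('pics/t1.png')
```

```text
100 [[438.8, 169.5, 100.0], [582.8, 162.8, 100.0], [435.5, 108.5, 100.0], [580.4, 102.9, 100.0], [431.9, 12.5, 100.0]]
108 [[439.2, 167.4, 108.0], [578.3, 160.9, 108.0], [436.1, 108.5, 108.0], [576.0, 103.0, 108.0], [432.5, 15.7, 108.0]]
plate +y edge [[435.3, 89.9, 108.0], [558.7, 91.1, 108.0]]
wall top outer [[454.4, -8.9, 164.0], [453.2, 79.4, 164.0]]
stud base disc [[508.0, 137.8, 102.0]]
```

Run:
```python
from h import *
mv([456,35,150],down(0.9))
```

```text
dp [55.5, 1.6, 3.6] rot [1.0, -0.0, -0.0]
```

>>> drive_tool(
  targets=[
    {"dp":[10,2,4],"rot":[1,0,0],"hand":100},
    {"dp":[25,2,4],"rot":[1,0,0],"hand":100},
    {"dp":[40,2,4],"rot":[1,0,0],"hand":100},
    {"dp":[55,2,4],"rot":[1,0,0],"hand":100},
    {"dp":[55,2,4],"rot":[1,0,0],"hand":100},
    {"dp":[55,2,4],"rot":[1,0,0],"hand":100},
    {"dp":[55,2,4],"rot":[1,0,0],"hand":100},
    {"dp":[55,2,4],"rot":[1,0,0],"hand":100},
    {"dp":[55,2,4],"rot":[1,0,0],"hand":100},
    {"dp":[55,2,4],"rot":[1,0,0],"hand":100},
  ],
)

```text
t: 4.1
eef_pos: [456.6, 34.3, 150.6]
orientation: [[0.0, 1.0, 0.013], [0.0, 0.013, -1.0], [-1.0, 0.0, -0.0]]
wrist_force: [-0.3, 0.3, -0.1]
width: 85.7
```

Run:
```python
from h import *
st();f=grab('wrist','w3');st();grab('side','s3')
```

```text
t 4.1 p [456.6  34.3 150.6] F [-0.3  0.3 -0.1] w 85.7
[[ 0.     1.     0.013]
 [ 0.     0.013 -1.   ]
 [-1.     0.    -0.   ]]
t 4.15 p [456.5  34.4 150.6] F [0.4 0.6 0.2] w 85.3
[[ 0.     1.     0.013]
 [ 0.     0.013 -1.   ]
 [-1.     0.    -0.   ]]
```

View pics/w3.png

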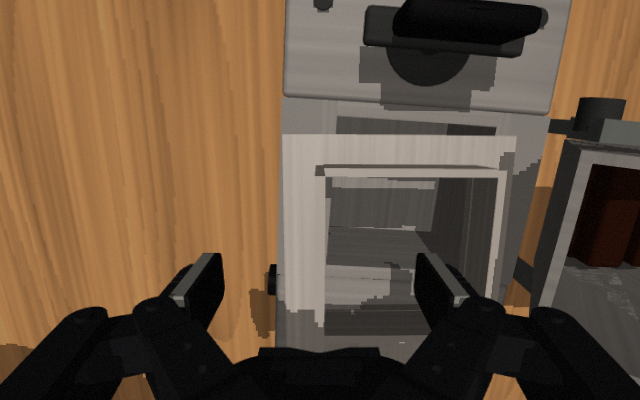

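>>> drive_tool(
  targets=[
    {"dp":[0,0,0],"rot":[0,0,0],"hand":30},
    {"dp":[0,0,0],"rot":[0,0,0],"hand":0},
    {"dp":[0,0,0],"rot":[0,0,0],"hand":0},
    {"dp":[0,0,0],"rot":[0,0,0],"hand":0},
    {"dp":[0,0,0],"rot":[0,0,0],"hand":0},
    {"dp":[0,0,0],"rot":[0,0,0],"hand":0},
    {"dp":[0,0,0],"rot":[0,0,0],"hand":0},
    {"dp":[0,0,0],"rot":[0,0,0],"hand":0},
    {"dp":[0,0,0],"rot":[0,0,0],"hand":0},
    {"dp":[0,0,0],"rot":[0,0,0],"hand":0},
  ],
)

```text
t: 5.45
eef_pos: [456.5, 34.4, 150.6]
orientation: [[0.0, 1.0, 0.013], [0.0, 0.013, -1.0], [-1.0, 0.0, -0.0]]
wrist_force: [-1.4, 1.9, 3.1]
width: 3.0
```

Run:
```python
from h import *
st();f=grab('wrist','w4')
```

```text
t 5.45 p [456.5  34.4 150.6] F [-1.4  1.9  3.1] w 3.0
[[ 0.     1.     0.013]
 [ 0.     0.013 -1.   ]
 [-1.     0.    -0.   ]]
```

View pics/w4.png

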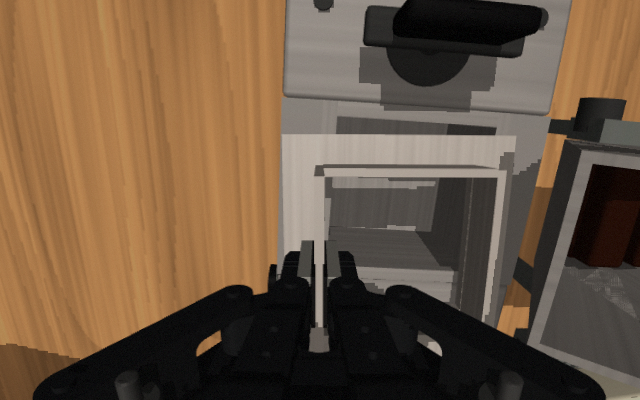

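>>> drive_tool(
  targets=[
    {"dp":[0,2,-4],"rot":[1,0,0],"hand":0},
    {"dp":[0,4,-8],"rot":[2,0,0],"hand":0},
    {"dp":[0,6,-11],"rot":[3,0,0],"hand":0},
    {"dp":[0,7.5,-13],"rot":[3.5,0,0],"hand":0},
    {"dp":[0,7.5,-14],"rot":[3.5,0,0],"hand":0},
    {"dp":[0,7.5,-15],"rot":[3.5,0,0],"hand":0},
    {"dp":[0,7.5,-16],"rot":[3.5,0,0],"hand":0},
    {"dp":[0,7.5,-16],"rot":[3.5,0,0],"hand":0},
    {"dp":[0,7.5,-16],"rot":[3.5,0,0],"hand":0},
    {"dp":[0,7.5,-16],"rot":[3.5,0,0],"hand":0},
  ],
)

```text
t: 6.75
eef_pos: [463.8, 50.6, 150.4]
orientation: [[0.0, 0.999, -0.048], [0.0, -0.048, -0.999], [-1.0, 0.0, -0.0]]
wrist_force: [1.3, -0.6, -2.2]
width: 2.8
```

Run:
```python
from h import *
st();f=grab('wrist','w5');grab('side','s5');f=cv2.imread('pics/s5.png');cv2.imwrite('pics/s5z.png',cv2.resize(f[150:290,230:370],None,fx=4.2,fy=4.2,interpolation=cv2.INTER_CUBIC))
```

```text
t 6.75 p [463.8  50.6 150.4] F [ 1.3 -0.6 -2.2] w 2.8
[[ 0.     0.999 -0.048]
 [ 0.    -0.048 -0.999]
 [-1.     0.    -0.   ]]
```

View pics/w5.png

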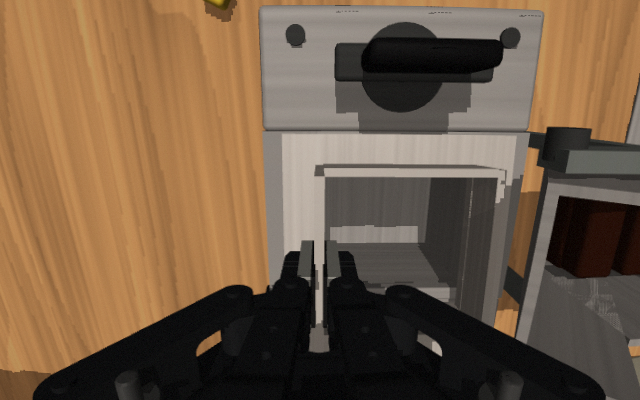

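View pics/s5z.png

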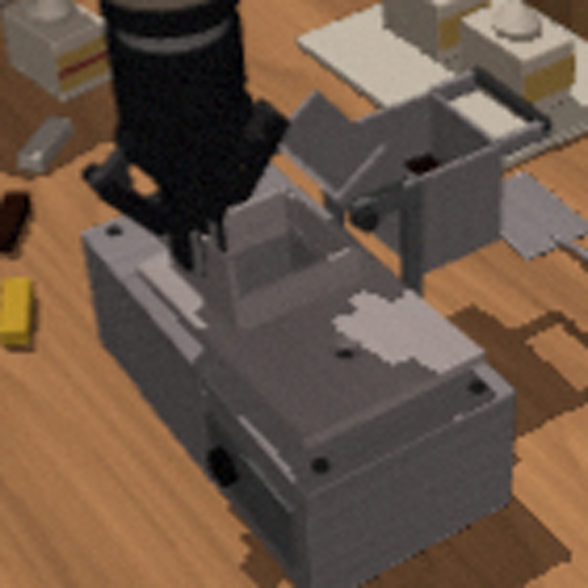

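>>> drive_tool(
  targets=[
    {"dp":[1,0,-1],"rot":[0,0,0],"hand":0},
    {"dp":[1.5,0,-1.5],"rot":[0,0,0],"hand":0},
    {"dp":[1.5,0,-2],"rot":[0,0,0],"hand":0},
    {"dp":[1.5,0,-2.5],"rot":[0,0,0],"hand":0},
    {"dp":[1.5,0,-3],"rot":[0,0,0],"hand":0},
    {"dp":[1.5,0,-3.5],"rot":[0,0,0],"hand":0},
    {"dp":[1.5,0,-4],"rot":[0,0,0],"hand":0},
    {"dp":[1.5,0,-4],"rot":[0,0,0],"hand":0},
    {"dp":[1.5,0,-4],"rot":[0,0,0],"hand":0},
    {"dp":[1.5,0,-4],"rot":[0,0,0],"hand":0},
  ],
)

```text
t: 8.1
eef_pos: [464.7, 53.7, 150.3]
orientation: [[0.002, 0.999, -0.048], [-0.002, -0.048, -0.999], [-1.0, 0.002, 0.002]]
wrist_force: [0.3, -4.8, 6.5]
width: 2.6
```

Run:
```python
from h import *
st();f=grab('wrist','w6');st();grab('side','s6');f=cv2.imread('pics/s6.png');cv2.imwrite('pics/s6z.png',cv2.resize(f[150:290,230:370],None,fx=4.2,fy=4.2,interpolation=cv2.INTER_CUBIC))
```

```text
t 8.1 p [464.7  53.7 150.3] F [ 0.3 -4.8  6.5] w 2.6
[[ 0.002  0.999 -0.048]
 [-0.002 -0.048 -0.999]
 [-1.     0.002  0.002]]
t 8.15 p [464.7  53.7 150.2] F [-0.8 -4.5  5. ] w 3.2
[[ 0.002  0.999 -0.048]
 [-0.002 -0.048 -0.999]
 [-1.     0.002  0.002]]
```

View pics/s6z.png

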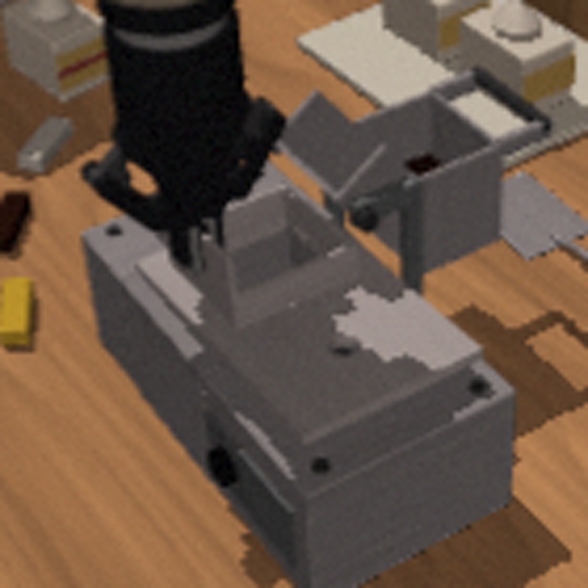

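>>> drive_tool(
  targets=[
    {"dp":[1,0,-0.5],"rot":[0,0,0],"hand":0},
    {"dp":[2,0,-1],"rot":[0,0,0],"hand":0},
    {"dp":[3,0,-1],"rot":[0,0,0],"hand":0},
    {"dp":[3,0,-1.5],"rot":[0,0,0],"hand":0},
    {"dp":[3,0,-1.5],"rot":[0,0,0],"hand":0},
    {"dp":[3,0,-1.5],"rot":[0,0,0],"hand":0},
    {"dp":[3,0,-1.5],"rot":[0,0,0],"hand":0},
    {"dp":[3,0,-1.5],"rot":[0,0,0],"hand":0},
    {"dp":[3,0,-1.5],"rot":[0,0,0],"hand":0},
    {"dp":[3,0,-1.5],"rot":[0,0,0],"hand":0},
  ],
)

```text
t: 9.45
eef_pos: [465.4, 54.6, 148.9]
orientation: [[0.004, 0.999, -0.048], [-0.003, -0.048, -0.999], [-1.0, 0.004, 0.003]]
wrist_force: [-3.4, -8.8, 16.6]
width: 3.3
```

Run:
```python
from h import *
st();grab('wrist','w7');grab('side','s7');f=cv2.imread('pics/s7.png');cv2.imwrite('pics/s7z.png',cv2.resize(f[150:290,230:370],None,fx=4.2,fy=4.2,interpolation=cv2.INTER_CUBIC))
```

```text
t 9.45 p [465.4  54.6 148.9] F [-3.4 -8.8 16.6] w 3.3
[[ 0.004  0.999 -0.048]
 [-0.003 -0.048 -0.999]
 [-1.     0.004  0.003]]
```

View pics/s7z.png

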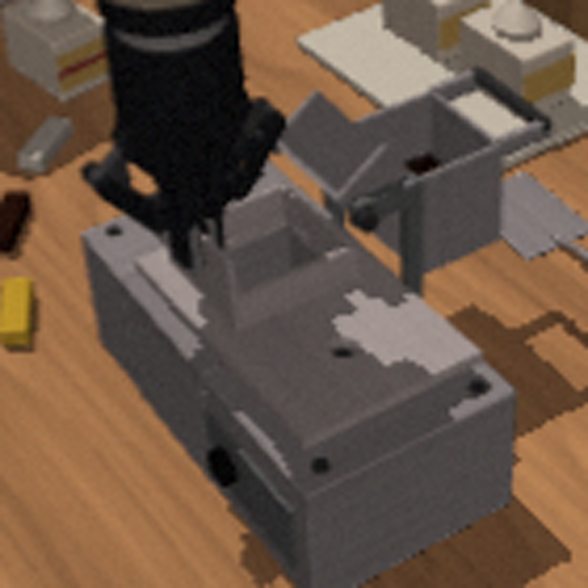

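View pics/w7.png

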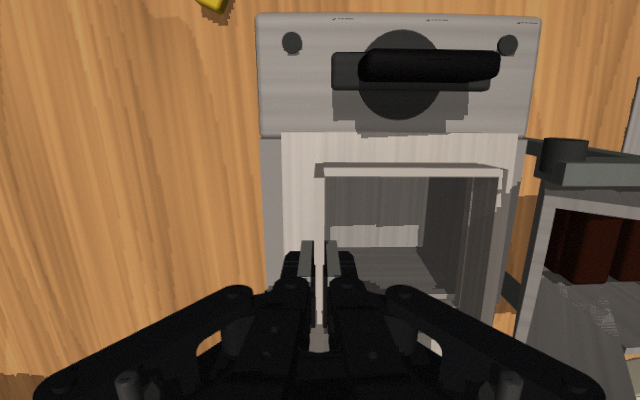

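>>> drive_tool(
  targets=[
    {"dp":[0,0,0],"rot":[0,0,0],"hand":30},
    {"dp":[-1,0,0],"rot":[0,0,0],"hand":30},
    {"dp":[-4,0,0],"rot":[0,0,0],"hand":30},
    {"dp":[-4,0,0],"rot":[0,0,0],"hand":30},
    {"dp":[-4,0,0],"rot":[0,0,0],"hand":30},
    {"dp":[-4,0,0],"rot":[0,0,0],"hand":30},
    {"dp":[-4,0,0],"rot":[0,0,0],"hand":30},
    {"dp":[-4,0,0],"rot":[0,0,0],"hand":30},
    {"dp":[-4,0,0],"rot":[0,0,0],"hand":30},
    {"dp":[-4,0,0],"rot":[0,0,0],"hand":30},
  ],
)

```text
t: 10.8
eef_pos: [464.1, 55.9, 150.0]
orientation: [[0.0, 0.999, -0.048], [0.0, -0.048, -0.999], [-1.0, 0.0, -0.0]]
wrist_force: [0.0, 0.2, 0.2]
width: 25.3
```

Run:
```python
from h import *
st();f=grab('wrist','w8');np.save('w8.npy',f,allow_pickle=True);grab('side','s8');f=cv2.imread('pics/s8.png');cv2.imwrite('pics/s8z.png',cv2.resize(f[150:290,230:370],None,fx=4.2,fy=4.2,interpolation=cv2.INTER_CUBIC))
```

```text
t 10.8 p [464.1  55.9 150. ] F [0.  0.2 0.2] w 25.3
[[ 0.     0.999 -0.048]
 [ 0.    -0.048 -0.999]
 [-1.     0.    -0.   ]]
```

View pics/s8z.png

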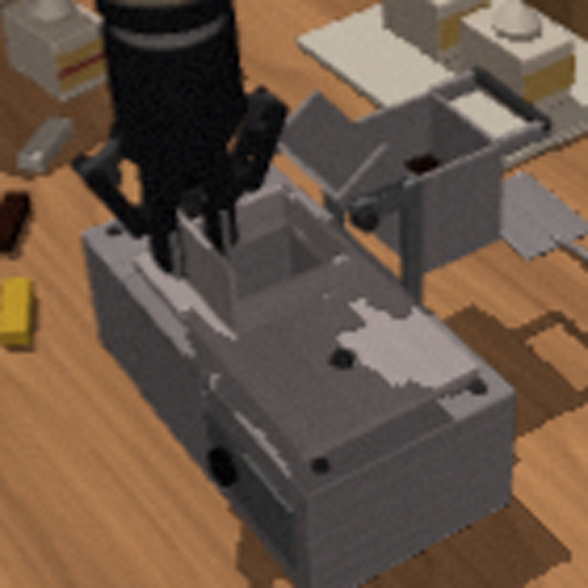

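View pics/w8.png

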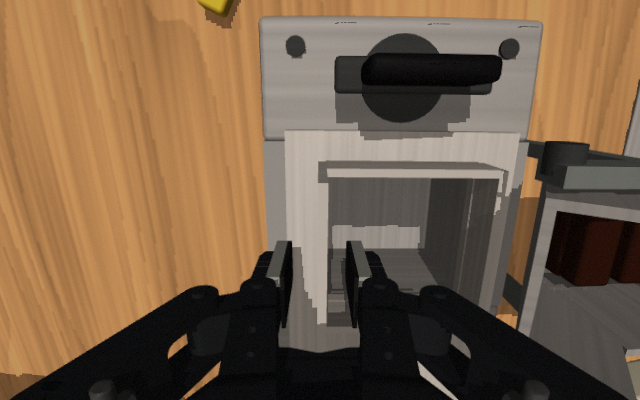

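>>> drive_tool(
  targets=[
    {"dp":[-20,0,0],"rot":[0,0,0],"hand":30},
    {"dp":[-40,0,0],"rot":[0,0,0],"hand":30},
    {"dp":[-60,0,10],"rot":[0,0,0],"hand":30},
    {"dp":[-80,0,25],"rot":[0,0,0],"hand":30},
    {"dp":[-100,0,45],"rot":[0,0,0],"hand":60},
    {"dp":[-120,0,60],"rot":[0,0,0],"hand":60},
    {"dp":[-120,20,75],"rot":[0,0,0],"hand":60},
    {"dp":[-120,40,75],"rot":[0,0,0],"hand":60},
    {"dp":[-120,40,75],"rot":[0,0,0],"hand":60},
    {"dp":[-120,40,75],"rot":[0,0,0],"hand":60},
  ],
)

```text
t: 12.15
eef_pos: [499.9, -21.2, 270.4]
orientation: [[-0.0, 0.999, -0.048], [0.0, -0.048, -0.999], [-1.0, -0.0, -0.0]]
wrist_force: [-0.5, 0.4, 0.0]
width: 51.0
```

Run:
```python
from h import *
st();f=grab('wrist','w9');np.save('w9.npy',f,allow_pickle=True);f=f['frame'];cv2.imwrite('pics/w9z.png',cv2.resize(f[0:280,220:500],None,fx=2.8,fy=2.1,interpolation=cv2.INTER_CUBIC))
```

```text
t 12.15 p [499.9 -21.2 270.4] F [-0.5  0.4  0. ] w 51.0
[[-0.     0.999 -0.048]
 [ 0.    -0.048 -0.999]
 [-1.    -0.    -0.   ]]
```

View pics/w9z.png

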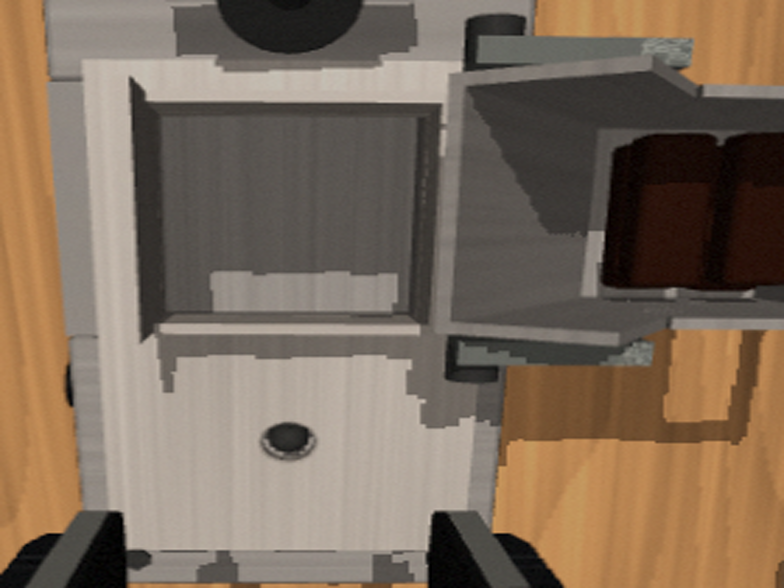

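Run:
```python
from h import *
f=np.load('w9.npy',allow_pickle=True).item()
Z=lambda x,y:(220+x/2.8,y/2.1)
print('plate L edge, -y edge',np.round(onz(f,[Z(84,62),Z(110,546),Z(470,500),Z(473,420)],108),1).tolist())
print('-y edge',np.round(onz(f,[Z(150,549),Z(420,549)],108),1).tolist())
print('deck -y edge',np.round(onz(f,[Z(150,583),Z(420,580)],100),1).tolist())
print('deck sides',np.round(onz(f,[Z(84,510),Z(492,510),Z(76,385)],100),1).tolist())
print('hole,dowel',np.round(onz(f,[Z(288,440)],108),1).tolist(),np.round(onz(f,[Z(289,436)],111),1).tolist())
```

```text
plate L edge, -y edge [[448.8, 113.1, 108.0], [436.7, -93.1, 108.0], [562.7, -76.0, 108.0], [563.3, -37.8, 108.0]]
-y edge [[450.6, -95.3, 108.0], [545.4, -99.9, 108.0]]
deck -y edge [[447.5, -117.5, 100.0], [546.6, -120.7, 100.0]]
deck sides [[427.5, -77.9, 100.0], [572.3, -84.9, 100.0], [431.3, -17.4, 100.0]]
hole,dowel [[501.4, -44.1, 108.0]] [[501.8, -41.3, 111.0]]
```

>>> drive_tool(
  targets=[
    {"dp":[20,0,20],"rot":[0,0,0],"hand":0},
    {"dp":[60,0,40],"rot":[0,0,0],"hand":0},
    {"dp":[100,0,59],"rot":[0,0,0],"hand":0},
    {"dp":[130,0,59],"rot":[0,0,0],"hand":0},
    {"dp":[140,0,59],"rot":[0,0,0],"hand":0},
    {"dp":[144,0,59],"rot":[0,0,0],"hand":0},
    {"dp":[147,0,59],"rot":[0,0,0],"hand":0},
    {"dp":[149,0,59],"rot":[0,0,0],"hand":0},
    {"dp":[150,0,59],"rot":[0,0,0],"hand":0},
    {"dp":[150,0,59],"rot":[0,0,0],"hand":0},
  ],
)

```text
t: 13.45
eef_pos: [498.3, -79.9, 122.1]
orientation: [[0.002, 0.999, -0.047], [-0.001, -0.047, -0.999], [-1.0, 0.002, 0.001]]
wrist_force: [-4.0, 2.4, 11.0]
width: -0.4
```

Run:
```python
from h import *
print(np.round(bot.sense()['joint_pos'],1))
```

```text
[-24.  -10.2 -23.1  77.    0.   68.7]
```

Run:
```python
from h import *
mv([508.5,137,240],down(87.3))
```

```text
dp [-118.1, 0.2, -217.1] rot [-90.0, 0.1, -0.1]
```

>>> drive_tool(
  targets=[
    {"dp":[-40,0,0],"rot":[0,0,0],"hand":0},
    {"dp":[-90,0,-5],"rot":[-5,0,0],"hand":0},
    {"dp":[-120,0,-40],"rot":[-15,0,0],"hand":36},
    {"dp":[-120,0,-80],"rot":[-25,0,0],"hand":36},
    {"dp":[-120,0,-120],"rot":[-35,0,0],"hand":36},
    {"dp":[-120,0,-160],"rot":[-45,0,0],"hand":36},
    {"dp":[-120,0,-190],"rot":[-55,0,0],"hand":36},
    {"dp":[-120,0,-217],"rot":[-65,0,0],"hand":36},
    {"dp":[-120,0,-217],"rot":[-75,0,0],"hand":36},
    {"dp":[-120,0,-217],"rot":[-85,0,0],"hand":36},
  ],
)

```text
t: 14.7
eef_pos: [508.1, 137.5, 240.6]
orientation: [[0.001, 0.128, 0.992], [0.0, 0.992, -0.128], [-1.0, 0.0, 0.001]]
wrist_force: [0.0, -1.1, 0.2]
width: 30.9
```

Run:
```python
from h import *
st();f=grab('wrist','w10');np.save('w10.npy',f,allow_pickle=True);mv([509,137,147],down(87.3))
```

```text
t 14.7 p [508.1 137.5 240.6] F [ 0.  -1.1  0.2] w 30.9
[[ 0.001  0.128  0.992]
 [ 0.     0.992 -0.128]
 [-1.     0.     0.001]]
dp [93.5, -0.2, 0.8] rot [-4.2, 0.0, -0.0]
```

View pics/w10.png

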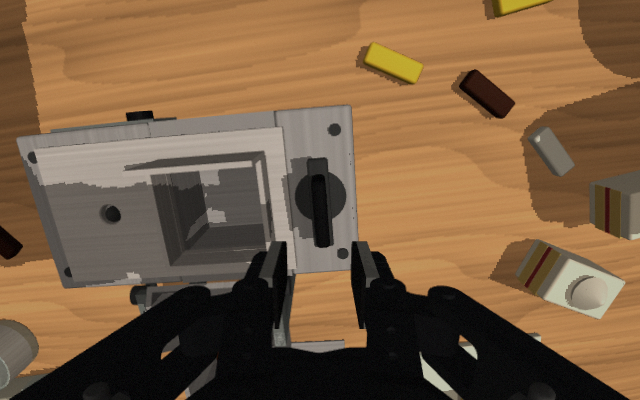

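Run:
```python
from h import *
f=np.load('w10.npy',allow_pickle=True).item()
print(np.round(onz(f,[(318,176),(323,246),(320.5,211)],154.5),1))
b=cv2.inRange(f['frame'][165:250,300:345],(0,0,0),(22,22,22))
cv2.imwrite('pics/w10z.png',cv2.resize(f['frame'][145:270,270:370],None,fx=4.5,fy=4.5,interpolation=cv2.INTER_CUBIC))
```

```text
[[481.1 139.3 154.5]
 [532.  136.3 154.5]
 [505.8 137.9 154.5]]
```

View pics/w10z.png

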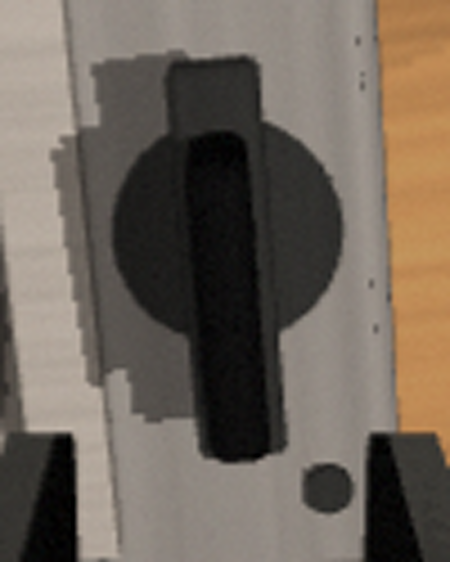

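>>> drive_tool(
  targets=[
    {"dp":[15,0,0],"rot":[-4,0,0],"hand":36},
    {"dp":[30,0,0],"rot":[-4,0,0],"hand":36},
    {"dp":[50,0,0],"rot":[-4,0,0],"hand":36},
    {"dp":[70,0,0.5],"rot":[-4,0,0],"hand":36},
    {"dp":[85,0,0.5],"rot":[-4,0,0],"hand":36},
    {"dp":[95,0,0.5],"rot":[-4,0,0],"hand":36},
    {"dp":[95,0,0.5],"rot":[-4,0,0],"hand":0},
    {"dp":[95,0,0.5],"rot":[-4,0,0],"hand":0},
    {"dp":[95,0,0.5],"rot":[-4,0,0],"hand":0},
    {"dp":[95,0,0.5],"rot":[-4,0,0],"hand":0},
  ],
)

```text
t: 16.0
eef_pos: [508.1, 137.9, 144.8]
orientation: [[-0.001, 0.064, 0.998], [0.002, 0.998, -0.064], [-1.0, 0.002, -0.001]]
wrist_force: [0.7, 4.8, -7.1]
width: 8.9
```

Run:
```python
from h import *
st();grab('wrist','w11')
```

```text
t 16.0 p [508.1 137.9 144.8] F [ 0.7  4.8 -7.1] w 8.9
[[-0.001  0.064  0.998]
 [ 0.002  0.998 -0.064]
 [-1.     0.002 -0.001]]
```

View pics/w11.png

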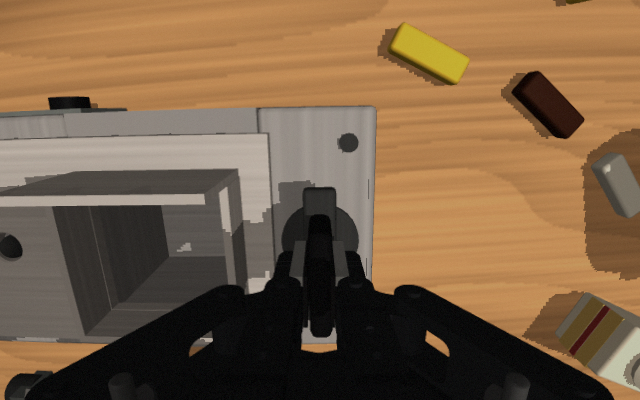

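>>> drive_tool(
  targets=[
    {"dp":[4,0,0],"rot":[0,0,0],"hand":0},
    {"dp":[8,0,0],"rot":[0,0,0],"hand":0},
    {"dp":[11,0,0],"rot":[0,0,0],"hand":0},
    {"dp":[11,0,0],"rot":[0,0,0],"hand":0},
    {"dp":[11,0,0],"rot":[-8,0,0],"hand":0},
    {"dp":[11,0,0],"rot":[-17,0,0],"hand":0},
    {"dp":[11,0,0],"rot":[-26,0,0],"hand":0},
    {"dp":[11,0,0],"rot":[-35,0,0],"hand":0},
    {"dp":[11,0,0],"rot":[-44,0,0],"hand":0},
    {"dp":[11,0,0],"rot":[-53,0,0],"hand":0},
  ],
)

```text
t: 17.3
eef_pos: [509.4, 136.1, 135.7]
orientation: [[0.002, -0.761, 0.649], [-0.002, 0.649, 0.761], [-1.0, -0.003, 0.0]]
wrist_force: [-0.4, -4.6, 4.3]
width: 8.6
```

Run:
```python
from h import *
s=st();print(s['moment'])
```

```text
t 17.3 p [509.4 136.1 135.7] F [-0.4 -4.6  4.3] w 8.6
[[ 0.002 -0.761  0.649]
 [-0.002  0.649  0.761]
 [-1.    -0.003  0.   ]]
[-1.18460829 -0.0339374  -0.01058267]
```

>>> drive_tool(
  targets=[
    {"dp":[0,0,0],"rot":[-9,0,0],"hand":0},
    {"dp":[0,0,0],"rot":[-18,0,0],"hand":0},
    {"dp":[0,0,0],"rot":[-27,0,0],"hand":0},
    {"dp":[0,0,0],"rot":[-34,0,0],"hand":0},
    {"dp":[0,0,0],"rot":[-39,0,0],"hand":0},
    {"dp":[0,0,0],"rot":[-39,0,0],"hand":0},
    {"dp":[0,0,0],"rot":[-39,0,0],"hand":0},
    {"dp":[0,0,0],"rot":[-39,0,0],"hand":36},
    {"dp":[0,0,0],"rot":[-39,0,0],"hand":36},
    {"dp":[-20,0,0],"rot":[-39,0,0],"hand":36},
  ],
)

```text
t: 18.55
eef_pos: [507.3, 137.0, 153.3]
orientation: [[-0.003, -1.0, 0.03], [0.0, 0.03, 1.0], [-1.0, 0.003, 0.0]]
wrist_force: [-0.4, 0.1, -0.0]
width: 30.6
```

Run:
```python
from h import *
s=st();f=grab('wrist','w12')
```

```text
t 18.55 p [507.3 137.  153.3] F [-0.4  0.1 -0. ] w 30.6
[[-0.003 -1.     0.03 ]
 [ 0.     0.03   1.   ]
 [-1.     0.003  0.   ]]
```

View pics/w12.png

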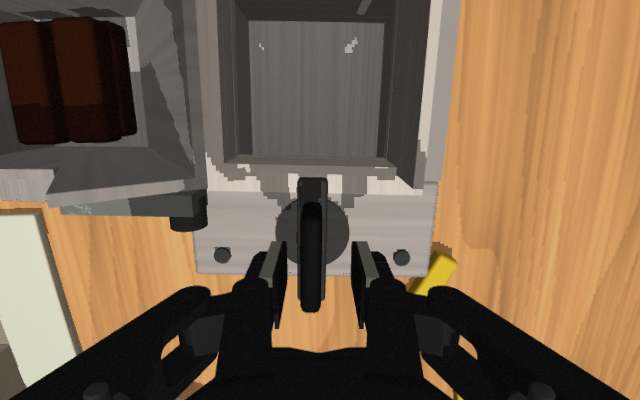

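>>> drive_tool(
  targets=[
    {"dp":[-50,0,0],"rot":[0,0,0],"hand":36},
    {"dp":[-100,0,0],"rot":[0,0,0],"hand":36},
    {"dp":[-110,-40,-20],"rot":[1,0,0],"hand":36},
    {"dp":[-110,-80,-40],"rot":[1,0,0],"hand":36},
    {"dp":[-110,-120,-60],"rot":[1,0,0],"hand":36},
    {"dp":[-110,-160,-84],"rot":[1,0,0],"hand":36},
    {"dp":[-110,-195,-84],"rot":[1,0,0],"hand":36},
    {"dp":[-110,-195,-84],"rot":[1,0,0],"hand":36},
    {"dp":[-110,-195,-84],"rot":[1,0,0],"hand":36},
    {"dp":[-110,-195,-84],"rot":[1,0,0],"hand":36},
  ],
)

```text
t: 19.85
eef_pos: [700.3, 47.5, 265.5]
orientation: [[0.002, -0.999, 0.047], [-0.0, 0.047, 0.999], [-1.0, -0.002, 0.0]]
wrist_force: [0.1, 0.2, 0.5]
width: 31.0
```

Run:
```python
from h import *
s=st();f=grab('wrist','w13');np.save('w13.npy',f,allow_pickle=True);g=grab('top','t13')
```

```text
t 19.85 p [700.3  47.5 265.5] F [0.1 0.2 0.5] w 31.0
[[ 0.002 -0.999  0.047]
 [-0.     0.047  0.999]
 [-1.    -0.002  0.   ]]
```

View pics/w13.png

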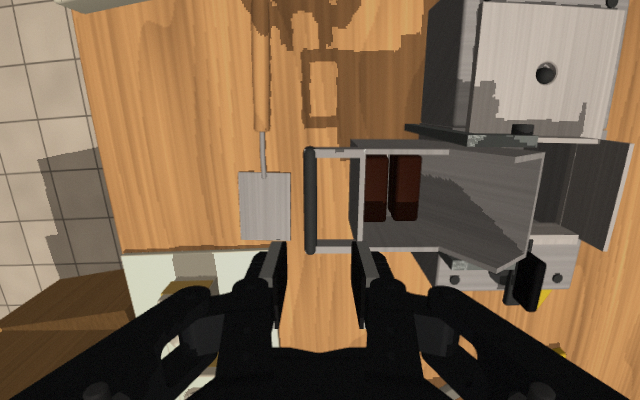

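View pics/t13.png

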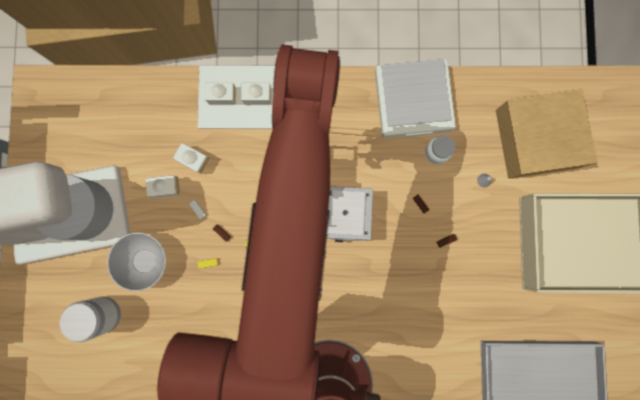

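Run:
```python
from h import *
f=np.load('w13.npy',allow_pickle=True).item()
print(np.round(onz(f,[(310.5,152),(310,250),(310,200),(363,245)],163),1))
mv([705.5,43.5,166],down(177.3))
```

```text
[[703.1   6.4 163. ]
 [707.6  81.6 163. ]
 [705.4  41.6 163. ]
 [666.7  79.3 163. ]]
dp [99.3, -5.1, -3.6] rot [-0.0, 0.0, 0.1]
```

>>> drive_tool(
  targets=[
    {"dp":[20,-5,-3],"rot":[0,0,0],"hand":36},
    {"dp":[45,-5,-3],"rot":[0,0,0],"hand":36},
    {"dp":[70,-5,-3],"rot":[0,0,0],"hand":36},
    {"dp":[90,-5,-3],"rot":[0,0,0],"hand":36},
    {"dp":[106,-5,-3],"rot":[0,0,0],"hand":36},
    {"dp":[106,-5,-3],"rot":[0,0,0],"hand":36},
    {"dp":[106,-5,-3],"rot":[0,0,0],"hand":0},
    {"dp":[106,-5,-3],"rot":[0,0,0],"hand":0},
    {"dp":[106,-5,-3],"rot":[0,0,0],"hand":0},
    {"dp":[106,-5,-3],"rot":[0,0,0],"hand":0},
  ],
)

```text
t: 21.2
eef_pos: [706.8, 43.7, 159.2]
orientation: [[0.003, -0.999, 0.048], [-0.0, 0.048, 0.999], [-1.0, -0.003, 0.0]]
wrist_force: [5.1, -0.7, -0.1]
width: 8.0
```

Run:
```python
from h import *
s=st()
# arc from theta 0, shift (down,-basex): rows
for i in range(0,24):
    th=np.radians(i*5);print(i*5,np.round([-152*np.sin(th),152*(1-np.cos(th))],1).tolist())
```

```text
t 21.2 p [706.8  43.7 159.2] F [ 5.1 -0.7 -0.1] w 8.0
[[ 0.003 -0.999  0.048]
 [-0.     0.048  0.999]
 [-1.    -0.003  0.   ]]
0 [-0.0, 0.0]
5 [-13.2, 0.6]
10 [-26.4, 2.3]
15 [-39.3, 5.2]
20 [-52.0, 9.2]
25 [-64.2, 14.2]
30 [-76.0, 20.4]
35 [-87.2, 27.5]
40 [-97.7, 35.6]
45 [-107.5, 44.5]
50 [-116.4, 54.3]
55 [-124.5, 64.8]
60 [-131.6, 76.0]
65 [-137.8, 87.8]
70 [-142.8, 100.0]
75 [-146.8, 112.7]
80 [-149.7, 125.6]
85 [-151.4, 138.8]
90 [-152.0, 152.0]
95 [-151.4, 165.2]
100 [-149.7, 178.4]
105 [-146.8, 191.3]
110 [-142.8, 204.0]
115 [-137.8, 216.2]
```

>>> drive_tool(
  targets=[
    {"dp":[-13,-0.5,0],"rot":[0,0,0],"hand":0},
    {"dp":[-26.5,1,0],"rot":[0,0,0],"hand":0},
    {"dp":[-39.5,4,0],"rot":[0,0,0],"hand":0},
    {"dp":[-52,8,0],"rot":[0,0,0],"hand":0},
    {"dp":[-64,13,0],"rot":[0,0,0],"hand":0},
    {"dp":[-76,19,0],"rot":[0,0,0],"hand":0},
    {"dp":[-87,26.5,0],"rot":[0,0,0],"hand":0},
    {"dp":[-97.5,34.5,0],"rot":[0,0,0],"hand":0},
    {"dp":[-107.5,43.5,0],"rot":[0,0,0],"hand":0},
    {"dp":[-116.5,53,0],"rot":[0,0,0],"hand":0},
  ],
)

```text
t: 22.45
eef_pos: [654.9, 46.1, 277.2]
orientation: [[0.007, -0.999, 0.048], [-0.0, 0.048, 0.999], [-1.0, -0.007, 0.0]]
wrist_force: [11.2, 0.1, 1.2]
width: 7.7
```

Run:
```python
from h import *
s=st();print(s['moment']);grab('side','s14')
```

```text
t 22.45 p [654.9  46.1 277.2] F [11.2  0.1  1.2] w 7.7
[[ 0.007 -0.999  0.048]
 [-0.     0.048  0.999]
 [-1.    -0.007  0.   ]]
[-0.04421814 -2.6612909  -0.02620589]
```

View pics/s14.png

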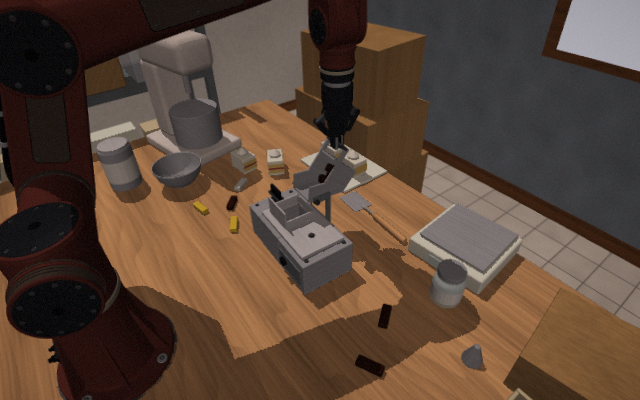

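>>> drive_tool(
  targets=[
    {"dp":[-9.5,12,0],"rot":[0,0,0],"hand":0},
    {"dp":[-18,25.5,0],"rot":[0,0,0],"hand":0},
    {"dp":[-24.5,40,0],"rot":[0,0,0],"hand":0},
    {"dp":[-29.5,55,0],"rot":[0,0,0],"hand":0},
    {"dp":[-33,68,0],"rot":[0,0,0],"hand":0},
    {"dp":[-35,81,0],"rot":[0,0,0],"hand":0},
    {"dp":[-35.5,92,0],"rot":[0,0,0],"hand":0},
    {"dp":[-35.5,103,0],"rot":[0,0,0],"hand":0},
    {"dp":[-35,113,0],"rot":[0,0,0],"hand":0},
    {"dp":[-33.5,124,0],"rot":[0,0,0],"hand":0},
  ],
)

```text
t: 23.75
eef_pos: [530.2, 52.0, 312.7]
orientation: [[0.009, -0.999, 0.048], [-0.001, 0.048, 0.999], [-1.0, -0.009, -0.001]]
wrist_force: [3.4, 0.2, 19.4]
width: 7.5
```

Run:
```python
from h import *
s=st();print(s['moment']);f=grab('side')['frame'];cv2.imwrite('pics/s15.png',cv2.resize(f[120:300,210:390],None,fx=3.3,fy=3.3,interpolation=cv2.INTER_CUBIC))
```

```text
t 23.75 p [530.2  52.  312.7] F [ 3.4  0.2 19.4] w 7.5
[[ 0.009 -0.999  0.048]
 [-0.001  0.048  0.999]
 [-1.    -0.009 -0.001]]
[-0.11173854 -0.97371459 -0.00711912]
```

View pics/s15.png

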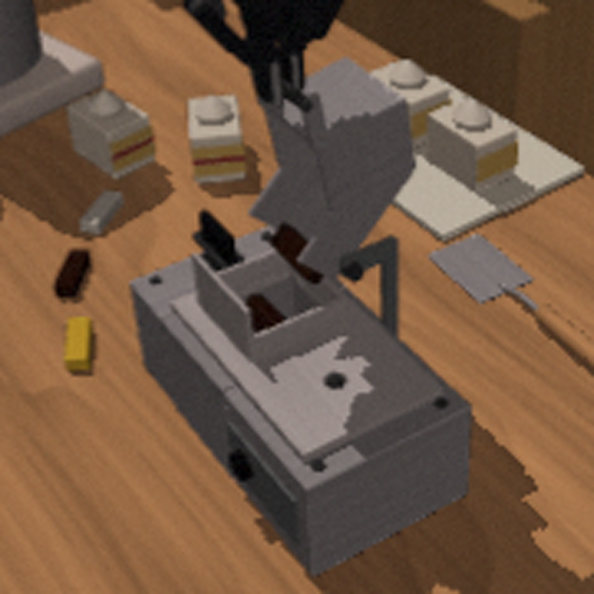

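>>> drive_tool(
  targets=[
    {"dp":[0,5,0],"rot":[0,0,0],"hand":0},
    {"dp":[1,10,0],"rot":[0,0,0],"hand":0},
    {"dp":[2,15,0],"rot":[0,0,0],"hand":0},
    {"dp":[4,20,0],"rot":[0,0,0],"hand":0},
    {"dp":[6,26,0],"rot":[0,0,0],"hand":0},
    {"dp":[6,26,0],"rot":[0,0,0],"hand":0},
    {"dp":[6,26,0],"rot":[0,0,0],"hand":0},
    {"dp":[6,26,0],"rot":[0,0,0],"hand":0},
    {"dp":[6,26,0],"rot":[0,0,0],"hand":0},
    {"dp":[6,26,0],"rot":[0,0,0],"hand":0},
  ],
)

```text
t: 25.05
eef_pos: [503.0, 53.3, 305.4]
orientation: [[0.004, -0.999, 0.048], [-0.001, 0.048, 0.999], [-1.0, -0.004, -0.001]]
wrist_force: [-4.6, 0.3, 15.7]
width: 7.6
```

Run:
```python
from h import *
s=st();print(s['moment']);f=grab('side')['frame'];cv2.imwrite('pics/s16.png',cv2.resize(f[120:300,210:390],None,fx=3.3,fy=3.3,interpolation=cv2.INTER_CUBIC));grab('wrist','w16')
```

```text
t 25.05 p [503.   53.3 305.4] F [-4.6  0.3 15.7] w 7.6
[[ 0.004 -0.999  0.048]
 [-0.001  0.048  0.999]
 [-1.    -0.004 -0.001]]
[-0.04127869  0.66520348  0.01040822]
```

View pics/s16.png

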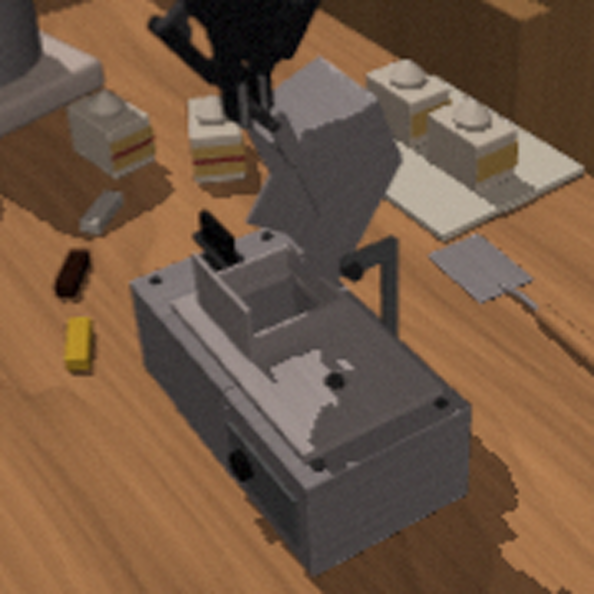

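View pics/w16.png

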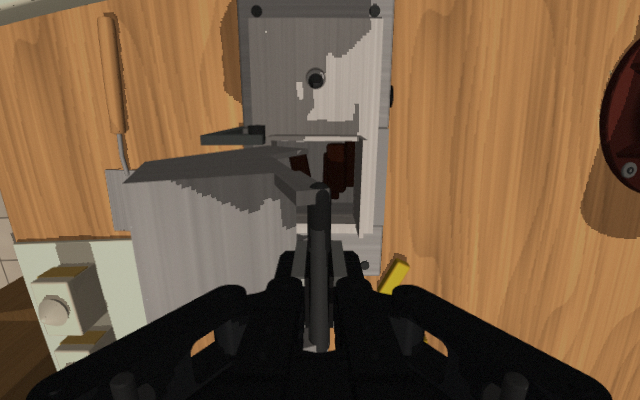

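>>> drive_tool(
  targets=[
    {"dp":[-6,-15,0],"rot":[0,0,0],"hand":0},
    {"dp":[-10,-33.5,0],"rot":[0,0,0],"hand":0},
    {"dp":[-11,-52,0],"rot":[0,0,0],"hand":0},
    {"dp":[-10,-71,0],"rot":[0,0,0],"hand":0},
    {"dp":[-6.5,-89,0],"rot":[0,0,0],"hand":0},
    {"dp":[-1,-107,0],"rot":[0,0,0],"hand":0},
    {"dp":[7,-124,0],"rot":[0,0,0],"hand":0},
    {"dp":[17,-140,0],"rot":[0,0,0],"hand":0},
    {"dp":[28.5,-154.5,0],"rot":[0,0,0],"hand":0},
    {"dp":[42,-167.5,0],"rot":[0,0,0],"hand":0},
  ],
)

```text
t: 26.4
eef_pos: [670.5, 45.5, 260.6]
orientation: [[0.0, -0.999, 0.048], [-0.0, 0.048, 0.999], [-1.0, -0.0, -0.0]]
wrist_force: [-1.1, -0.2, 2.1]
width: 7.8
```

Run:
```python
from h import *
s=st();print(s['moment']);f=grab('wrist','w17')
```

```text
t 26.4 p [670.5  45.5 260.6] F [-1.1 -0.2  2.1] w 7.8
[[ 0.    -0.999  0.048]
 [-0.     0.048  0.999]
 [-1.    -0.    -0.   ]]
[3.81656348e-04 7.05238943e-01 9.23692984e-03]
```

View pics/w17.png

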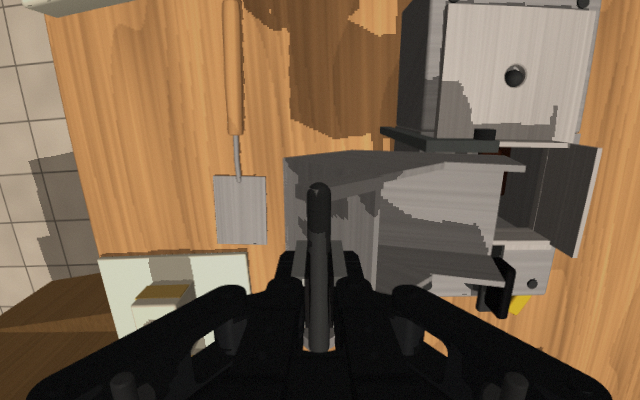

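>>> drive_tool(
  targets=[
    {"dp":[13,-9.5,0],"rot":[0,0,0],"hand":0},
    {"dp":[29,-19,0],"rot":[0,0,0],"hand":0},
    {"dp":[46,-26.5,0],"rot":[0,0,0],"hand":0},
    {"dp":[64,-32,0],"rot":[0,0,0],"hand":0},
    {"dp":[82,-35.5,0],"rot":[0,0,0],"hand":0},
    {"dp":[93,-36,0],"rot":[0,0,0],"hand":0},
    {"dp":[101,-36.5,0],"rot":[0,0,0],"hand":0},
    {"dp":[102,-36.5,0],"rot":[0,0,0],"hand":0},
    {"dp":[102,-36.5,0],"rot":[0,0,0],"hand":0},
    {"dp":[102,-36.5,0],"rot":[0,0,0],"hand":0},
  ],
)

```text
t: 27.7
eef_pos: [706.8, 43.8, 158.6]
orientation: [[0.001, -0.999, 0.048], [-0.0, 0.048, 0.999], [-1.0, -0.001, 0.0]]
wrist_force: [0.5, 0.6, 7.6]
width: 7.7
```

Run:
```python
from h import *
s=st();print(s['moment']);f=grab('side')['frame'];cv2.imwrite('pics/s18.png',cv2.resize(f[120:300,210:390],None,fx=3.3,fy=3.3,interpolation=cv2.INTER_CUBIC));grab('wrist','w18')
```

```text
t 27.7 p [706.8  43.8 158.6] F [0.5 0.6 7.6] w 7.7
[[ 0.001 -0.999  0.048]
 [-0.     0.048  0.999]
 [-1.    -0.001  0.   ]]
[ 1.53086898e-01  1.36200209e-01 -2.98706879e-05]
```

View pics/s18.png

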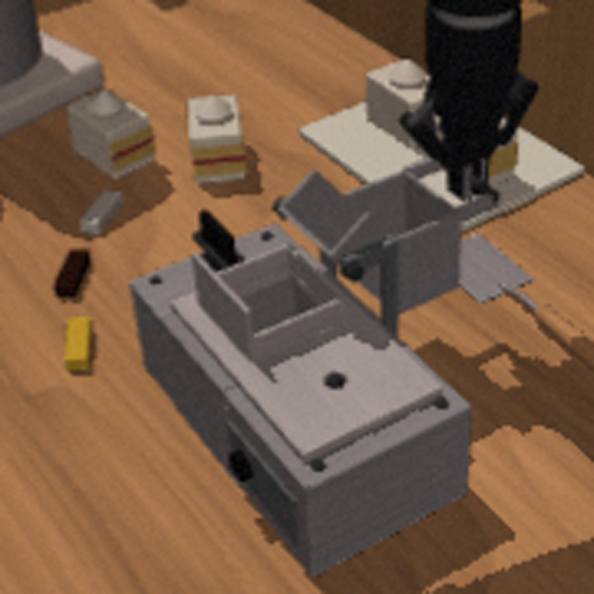

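View pics/w18.png

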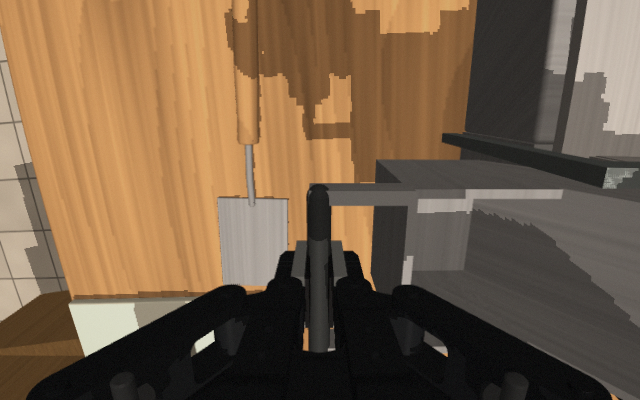

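>>> drive_tool(
  targets=[
    {"dp":[0,0,0],"rot":[0,0,0],"hand":36},
    {"dp":[0,0,0],"rot":[0,0,0],"hand":36},
    {"dp":[0,0,0],"rot":[0,0,0],"hand":36},
    {"dp":[-20,0,0],"rot":[0,0,0],"hand":36},
    {"dp":[-50,0,0],"rot":[0,0,0],"hand":36},
    {"dp":[-90,20,0],"rot":[0,0,0],"hand":36},
    {"dp":[-130,60,0],"rot":[0,0,0],"hand":36},
    {"dp":[-150,110,0],"rot":[0,0,0],"hand":60},
    {"dp":[-150,150,0],"rot":[0,0,0],"hand":60},
    {"dp":[-150,150,0],"rot":[0,0,0],"hand":60},
  ],
)

```text
t: 29.05
eef_pos: [555.0, 51.3, 310.5]
orientation: [[0.002, -0.999, 0.047], [-0.0, 0.047, 0.999], [-1.0, -0.002, -0.0]]
wrist_force: [0.6, -0.1, 0.4]
width: 51.0
```

Run:
```python
from h import *
s=st();f=grab('wrist','w19');g=grab('top','t19');batons(g)
```

```text
t 29.05 p [555.   51.3 310.5] F [ 0.6 -0.1  0.4] w 51.0
[[ 0.002 -0.999  0.047]
 [-0.     0.047  0.999]
 [-1.    -0.002 -0.   ]]
baton? [299. 128.] 131 xyz [767.3  84.6  16. ] L,W [142.3  53.5] ang 90.1
baton? [334. 159.] 76 xyz [673.8 -14.7  16. ] L,W [141.4   7.2] ang 172.4
baton? [291. 177.] 157 xyz [638.1  94.9  16. ] L,W [119.8  68.7] ang 81.2
baton? [277. 191.] 39 xyz [575.7 157.4  16. ] L,W [49.4  8.7] ang 172.6
baton? [431. 204.] 103 xyz [ 537.7 -307.5   16. ] L,W [53.5 17.8] ang 34.7
baton? [332. 359.] 3046 xyz [234.1 -22.   16. ] L,W [538.5 203.3] ang 0.4
baton? [446. 240.] 108 xyz [ 428.6 -352.8   16. ] L,W [55.7 17.3] ang 116.5
baton? [212. 379.] 1415 xyz [ 93.6 293.3  16. ] L,W [380.8 132.9] ang 149.2
```

View pics/w19.png

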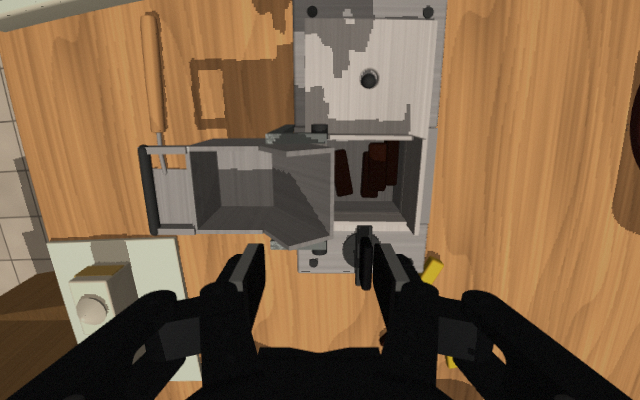

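View pics/t19.png

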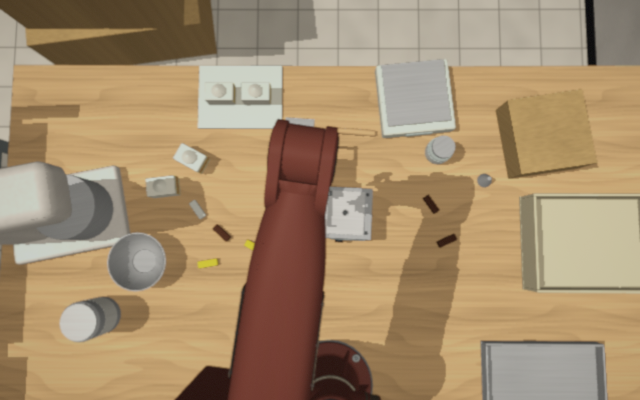

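Run:
```python
from h import *
mv([449.5,324,120],down(138.5))
print(np.round(bot.sense()['joint_pos'],1))
```

```text
dp [189.2, 121.0, 267.8] rot [38.8, 0.0, 0.1]
[ -8.2   0.1   6.3  96.    0.  -95.5]
```

>>> drive_tool(
  targets=[
    {"dp":[0,15,40],"rot":[5,0,0],"hand":60},
    {"dp":[0,35,90],"rot":[12,0,0],"hand":60},
    {"dp":[10,60,140],"rot":[20,0,0],"hand":60},
    {"dp":[40,85,190],"rot":[28,0,0],"hand":60},
    {"dp":[80,105,235],"rot":[36,0,0],"hand":60},
    {"dp":[120,121,268],"rot":[39,0,0],"hand":60},
    {"dp":[160,121,268],"rot":[39,0,0],"hand":60},
    {"dp":[189,121,268],"rot":[39,0,0],"hand":60},
    {"dp":[189,121,268],"rot":[39,0,0],"hand":60},
    {"dp":[189,121,268],"rot":[39,0,0],"hand":60},
  ],
)

```text
t: 30.4
eef_pos: [449.9, 324.7, 120.6]
orientation: [[0.001, -0.746, 0.666], [0.001, 0.666, 0.746], [-1.0, -0.001, 0.001]]
wrist_force: [0.9, -0.3, 0.8]
width: 51.2
```

Run:
```python
from h import *
s=st();f=grab('wrist','w20');batons(f)
mv([449.5,324,16],down(138.5))
```

```text
t 30.4 p [449.9 324.7 120.6] F [ 0.9 -0.3  0.8] w 51.2
[[ 0.001 -0.746  0.666]
 [ 0.001  0.666  0.746]
 [-1.    -0.001  0.001]]
baton? [325. 202.] 2119 xyz [443.6 325.5  16. ] L,W [58.9 20.9] ang 49.3
baton? [276. 347.] 29 xyz [561.9 394.8  16. ] L,W [24.3  0. ] ang 138.7
dp [105.0, 0.1, -1.2] rot [-0.3, 0.1, 0.1]
```

View pics/w20.png

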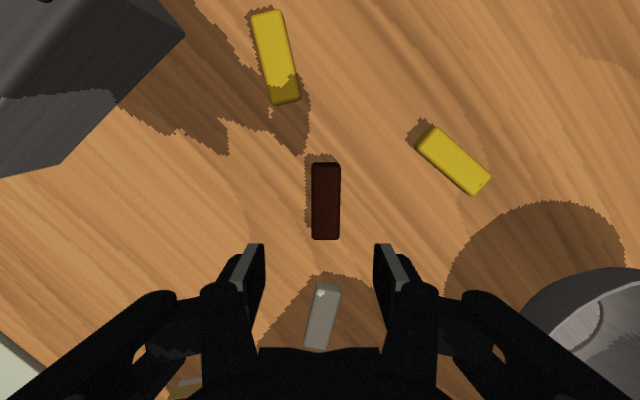

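Run:
```python
from h import *
mv([445,325,16],down(139))
```

```text
dp [105.0, 4.1, -3.5] rot [-0.8, 0.1, 0.1]
```

>>> drive_tool(
  targets=[
    {"dp":[25,4,-3.5],"rot":[-1,0,0],"hand":60},
    {"dp":[50,4,-3.5],"rot":[-1,0,0],"hand":60},
    {"dp":[80,4,-3.5],"rot":[-1,0,0],"hand":60},
    {"dp":[98,4,-3.5],"rot":[-1,0,0],"hand":60},
    {"dp":[105,4,-3.5],"rot":[-1,0,0],"hand":60},
    {"dp":[105,4,-3.5],"rot":[-1,0,0],"hand":0},
    {"dp":[105,4,-3.5],"rot":[-1,0,0],"hand":0},
    {"dp":[105,4,-3.5],"rot":[-1,0,0],"hand":0},
    {"dp":[105,4,-3.5],"rot":[-1,0,0],"hand":0},
    {"dp":[105,4,-3.5],"rot":[-1,0,0],"hand":0},
  ],
)

```text
t: 31.7
eef_pos: [444.4, 324.8, 15.5]
orientation: [[0.002, -0.758, 0.653], [0.001, 0.653, 0.758], [-1.0, -0.001, 0.002]]
wrist_force: [-0.4, -1.5, 6.7]
width: 20.7
```

Run:
```python
from h import *
s=st()
# chute drop point base(-5,45)
o=np.array([503.8,7.7]);a=np.radians(-2.7);x=np.array([np.cos(a),np.sin(a)]);y=np.array([-x[1],x[0]])
d=o-5*x+45*y;print(d)
mv([d[0],d[1],240],down(177.3))
```

```text
t 31.7 p [444.4 324.8  15.5] F [-0.4 -1.5  6.7] w 20.7
[[ 0.002 -0.758  0.653]
 [ 0.001  0.653  0.758]
 [-1.    -0.001  0.002]]
[500.92534091  52.88557663]
dp [-224.7, -220.5, -168.7] rot [-38.0, 0.1, 0.1]
```

>>> drive_tool(
  targets=[
    {"dp":[-40,0,0],"rot":[0,0,0],"hand":0},
    {"dp":[-90,0,0],"rot":[0,0,0],"hand":0},
    {"dp":[-140,-20,-15],"rot":[-3,0,0],"hand":0},
    {"dp":[-190,-55,-42],"rot":[-10,0,0],"hand":0},
    {"dp":[-225,-95,-72],"rot":[-18,0,0],"hand":0},
    {"dp":[-225,-135,-103],"rot":[-26,0,0],"hand":0},
    {"dp":[-225,-175,-134],"rot":[-33,0,0],"hand":0},
    {"dp":[-225,-205,-157],"rot":[-38,0,0],"hand":0},
    {"dp":[-225,-220,-169],"rot":[-38,0,0],"hand":0},
    {"dp":[-225,-220,-169],"rot":[-38,0,0],"hand":0},
  ],
)

```text
t: 32.95
eef_pos: [500.1, 51.6, 239.2]
orientation: [[0.0, -0.999, 0.05], [-0.0, 0.05, 0.999], [-1.0, -0.0, 0.0]]
wrist_force: [-0.3, 0.3, 0.1]
width: 20.3
```

Run:
```python
from h import *
s=st();grab('wrist','w21');mv([501,53,152],down(177.3))
```

```text
t 32.95 p [500.1  51.6 239.2] F [-0.3  0.3  0.1] w 20.3
[[ 0.    -0.999  0.05 ]
 [-0.     0.05   0.999]
 [-1.    -0.     0.   ]]
dp [87.2, -1.1, 0.5] rot [-0.1, 0.0, 0.0]
```

View pics/w21.png

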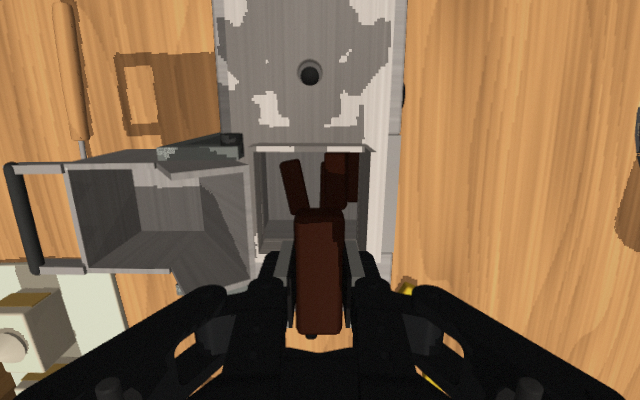

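Baton held. Lower into the chute and release.

>>> drive_tool(
  targets=[
    {"dp":[25,-1,1],"rot":[0,0,0],"hand":0},
    {"dp":[50,-1,1],"rot":[0,0,0],"hand":0},
    {"dp":[75,-1,1],"rot":[0,0,0],"hand":0},
    {"dp":[87,-1,1],"rot":[0,0,0],"hand":0},
    {"dp":[87,-1,1],"rot":[0,0,0],"hand":0},
    {"dp":[87,-1,1],"rot":[0,0,0],"hand":36},
    {"dp":[87,-1,1],"rot":[0,0,0],"hand":36},
    {"dp":[87,-1,1],"rot":[0,0,0],"hand":36},
    {"dp":[50,-1,1],"rot":[0,0,0],"hand":36},
    {"dp":[0,-1,1],"rot":[0,0,0],"hand":36},
  ],
)

```text
t: 34.25
eef_pos: [500.2, 53.8, 239.2]
orientation: [[-0.002, -0.999, 0.048], [0.0, 0.048, 0.999], [-1.0, 0.002, 0.0]]
wrist_force: [0.3, -0.2, -0.3]
width: 30.8
```

Run:
```python
from h import *
s=st();grab('wrist','w22');mv([538,-307,130],down(125));print(s['joint_pos'])
```

```text
t 34.25 p [500.2  53.8 239.2] F [ 0.3 -0.2 -0.3] w 30.8
[[-0.002 -0.999  0.048]
 [ 0.     0.048  0.999]
 [-1.     0.002  0.   ]]
dp [117.7, -51.8, -358.2] rot [52.3, 0.2, 0.4]
[-8.79413622e+00 -1.09340450e+01 -1.15168607e+01  8.95421586e+01
  7.02472010e-03 -9.60551666e+01]
```

View pics/w22.png

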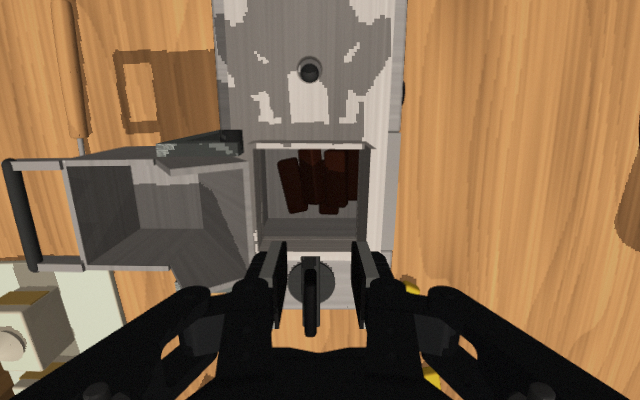

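>>> drive_tool(
  targets=[
    {"dp":[0,-5,-40],"rot":[5,0,0],"hand":36},
    {"dp":[0,-12,-90],"rot":[13,0,0],"hand":60},
    {"dp":[0,-20,-140],"rot":[21,0,0],"hand":60},
    {"dp":[0,-27,-190],"rot":[29,0,0],"hand":60},
    {"dp":[10,-35,-240],"rot":[37,0,0],"hand":60},
    {"dp":[30,-43,-290],"rot":[45,0,0],"hand":60},
    {"dp":[60,-50,-335],"rot":[52,0,0],"hand":60},
    {"dp":[90,-52,-358],"rot":[52,0,0],"hand":60},
    {"dp":[110,-52,-358],"rot":[52,0,0],"hand":60},
    {"dp":[110,-52,-358],"rot":[52,0,0],"hand":60},
  ],
)

```text
t: 35.55
eef_pos: [535.0, -305.0, 127.4]
orientation: [[-0.002, -0.578, 0.816], [0.002, 0.816, 0.578], [-1.0, 0.003, -0.0]]
wrist_force: [-0.4, 0.5, -0.3]
width: 50.9
```

Run:
```python
from h import *
s=st();f=grab('wrist','w23');batons(f)
mv([538,-307,16],down(125))
```

```text
t 35.55 p [ 535.  -305.   127.4] F [-0.4  0.5 -0.3] w 50.9
[[-0.002 -0.578  0.816]
 [ 0.002  0.816  0.578]
 [-1.     0.003 -0.   ]]
baton? [351.  35.] 2739 xyz [ 424.7 -355.9   16. ] L,W [58.7 20.8] ang 115.8
baton? [313. 196.] 2002 xyz [ 532.3 -312.    16. ] L,W [59.3 20.7] ang 35.7
dp [113.1, -2.8, 0.9] rot [0.3, 0.0, -0.0]
```

View pics/w23.png

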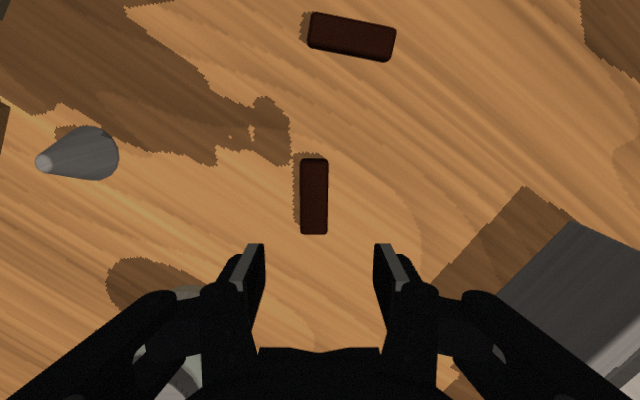

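Run:
```python
from h import *
mv([533,-311,16],down(125.5))
```

```text
dp [113.1, -3.1, -5.5] rot [-0.2, 0.0, -0.0]
```

>>> drive_tool(
  targets=[
    {"dp":[25,-3,-5.5],"rot":[0,0,0],"hand":60},
    {"dp":[55,-3,-5.5],"rot":[0,0,0],"hand":60},
    {"dp":[85,-3,-5.5],"rot":[0,0,0],"hand":60},
    {"dp":[103,-3,-5.5],"rot":[0,0,0],"hand":60},
    {"dp":[112,-3,-5.5],"rot":[0,0,0],"hand":60},
    {"dp":[112,-3,-5.5],"rot":[0,0,0],"hand":0},
    {"dp":[112,-3,-5.5],"rot":[0,0,0],"hand":0},
    {"dp":[112,-3,-5.5],"rot":[0,0,0],"hand":0},
    {"dp":[112,-3,-5.5],"rot":[0,0,0],"hand":0},
    {"dp":[112,-3,-5.5],"rot":[0,0,0],"hand":0},
  ],
)

```text
t: 36.85
eef_pos: [533.8, -312.6, 18.5]
orientation: [[0.002, -0.577, 0.816], [-0.001, 0.816, 0.577], [-1.0, -0.002, 0.001]]
wrist_force: [-0.6, 0.9, 5.6]
width: 20.0
```

Run:
```python
from h import *
s=st()
mv([501,53,240],down(177.3))
```

```text
t 36.85 p [ 533.8 -312.6   18.5] F [-0.6  0.9  5.6] w 20.0
[[ 0.002 -0.577  0.816]
 [-0.001  0.816  0.577]
 [-1.    -0.002  0.001]]
dp [-222.1, 317.0, 184.5] rot [-52.0, -0.0, 0.1]
```

>>> drive_tool(
  targets=[
    {"dp":[-40,0,0],"rot":[0,0,0],"hand":0},
    {"dp":[-90,10,5],"rot":[0,0,0],"hand":0},
    {"dp":[-140,35,20],"rot":[-4,0,0],"hand":0},
    {"dp":[-190,75,43],"rot":[-12,0,0],"hand":0},
    {"dp":[-222,120,70],"rot":[-20,0,0],"hand":0},
    {"dp":[-222,165,96],"rot":[-28,0,0],"hand":0},
    {"dp":[-222,210,122],"rot":[-36,0,0],"hand":0},
    {"dp":[-222,255,148],"rot":[-44,0,0],"hand":0},
    {"dp":[-222,295,172],"rot":[-52,0,0],"hand":0},
    {"dp":[-222,317,184.5],"rot":[-52,0,0],"hand":0},
  ],
)

```text
t: 38.1
eef_pos: [500.3, 55.5, 239.5]
orientation: [[0.001, -0.999, 0.044], [0.0, 0.044, 0.999], [-1.0, -0.001, 0.0]]
wrist_force: [1.4, 0.6, 0.4]
width: 20.5
```

Run:
```python
from h import *
s=st();grab('wrist','w24');s=st();mv([501,53,152],down(177.3))
```

```text
t 38.1 p [500.3  55.5 239.5] F [1.4 0.6 0.4] w 20.5
[[ 0.001 -0.999  0.044]
 [ 0.     0.044  0.999]
 [-1.    -0.001  0.   ]]
t 38.15 p [499.9  57.2 239.5] F [ 0.8  2.  -0.4] w 20.3
[[ 0.001 -0.999  0.045]
 [ 0.001  0.045  0.999]
 [-1.    -0.     0.001]]
dp [87.5, -1.2, -4.3] rot [0.1, 0.1, 0.0]
```

View pics/w24.png

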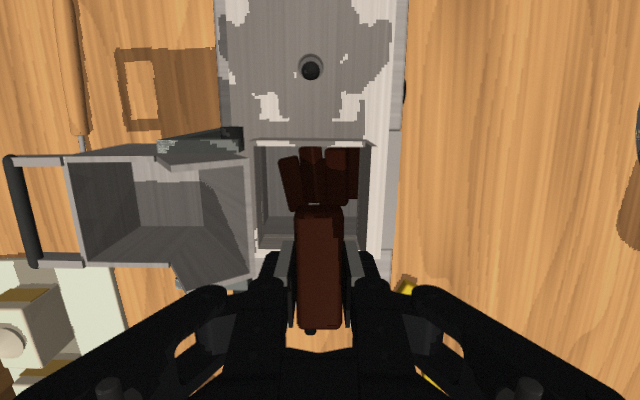

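>>> drive_tool(
  targets=[
    {"dp":[15,-2,0],"rot":[0,0,0],"hand":0},
    {"dp":[40,-2,0],"rot":[0,0,0],"hand":0},
    {"dp":[70,-2,0],"rot":[0,0,0],"hand":0},
    {"dp":[87,-2,0],"rot":[0,0,0],"hand":0},
    {"dp":[87,-2,0],"rot":[0,0,0],"hand":0},
    {"dp":[87,-2,0],"rot":[0,0,0],"hand":36},
    {"dp":[87,-2,0],"rot":[0,0,0],"hand":36},
    {"dp":[87,-2,0],"rot":[0,0,0],"hand":36},
    {"dp":[50,-2,0],"rot":[0,0,0],"hand":36},
    {"dp":[0,-2,0],"rot":[0,0,0],"hand":36},
  ],
)

```text
t: 39.4
eef_pos: [501.9, 53.4, 239.3]
orientation: [[-0.002, -0.999, 0.048], [0.0, 0.048, 0.999], [-1.0, 0.002, 0.0]]
wrist_force: [0.6, -0.2, 1.0]
width: 30.9
```

Run:
```python
from h import *
s=st();grab('wrist','w25');g=grab('top','t25');batons(g);mv([427,-355,130],down(26))
```

```text
t 39.4 p [501.9  53.4 239.3] F [ 0.6 -0.2  1. ] w 30.9
[[-0.002 -0.999  0.048]
 [ 0.     0.048  0.999]
 [-1.     0.002  0.   ]]
baton? [304. 167.] 237 xyz [635.1  73.1  16. ] L,W [169.7  56.2] ang 81.4
baton? [332. 191.] 63 xyz [570.2  -9.5  16. ] L,W [129.7   7. ] ang 172.6
baton? [290. 211.] 113 xyz [510.1 105.4  16. ] L,W [122.6  49.4] ang 57.7
baton? [279. 225.] 37 xyz [473.5 152.8  16. ] L,W [45.7  8.5] ang 171.2
baton? [446. 240.] 104 xyz [ 428.6 -352.    16. ] L,W [54.7 16.8] ang 114.7
baton? [314. 328.] 883 xyz [184.3  43.3  16. ] L,W [443.7  31.2] ang 175.1
baton? [237. 359.] 178 xyz [ 82.2 269.4  16. ] L,W [241.8   7.9] ang 170.8
baton? [340. 377.] 2190 xyz [ 36.1 -35.2  16. ] L,W [171.2 142.1] ang 90.3
baton? [212. 384.] 1129 xyz [ 10.1 353.7  16. ] L,W [132.6  93.6] ang 90.2
dp [114.8, 59.4, -411.2] rot [151.3, 0.6, 0.2]
```

View pics/w25.png

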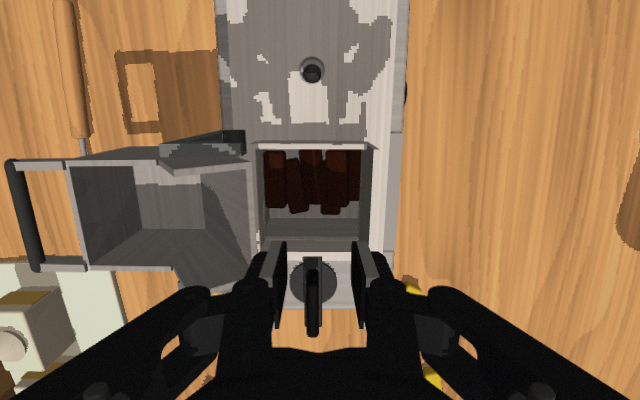

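>>> drive_tool(
  targets=[
    {"dp":[0,0,-40],"rot":[8,0,0],"hand":36},
    {"dp":[0,5,-85],"rot":[17,0,0],"hand":60},
    {"dp":[0,12,-130],"rot":[27,0,0],"hand":60},
    {"dp":[0,18,-175],"rot":[37,0,0],"hand":60},
    {"dp":[0,26,-220],"rot":[47,0,0],"hand":60},
    {"dp":[0,34,-265],"rot":[57,0,0],"hand":60},
    {"dp":[0,42,-310],"rot":[67,0,0],"hand":60},
    {"dp":[0,50,-350],"rot":[77,0,0],"hand":60},
    {"dp":[0,57,-390],"rot":[87,0,0],"hand":60},
    {"dp":[0,59,-411],"rot":[97,0,0],"hand":60},
  ],
)

```text
t: 40.75
eef_pos: [423.4, -356.3, 238.6]
orientation: [[-0.0, 0.176, 0.984], [0.0, 0.984, -0.176], [-1.0, 0.0, -0.0]]
wrist_force: [0.1, 0.3, 0.4]
width: 51.0
```

Run:
```python
from h import *
s=st();mv([427,-355,130],down(26));print(np.round(s['joint_pos'],1))
```

```text
t 40.75 p [ 423.4 -356.3  238.6] F [0.1 0.3 0.4] w 51.0
[[-0.     0.176  0.984]
 [ 0.     0.984 -0.176]
 [-1.     0.    -0.   ]]
dp [108.6, 1.9, 3.3] rot [53.8, -0.0, 0.0]
[-53.6  -2.3  -3.5  88.8  -0.  -43.5]
```

>>> drive_tool(
  targets=[
    {"dp":[20,0,0],"rot":[10,0,0],"hand":60},
    {"dp":[40,0,0],"rot":[20,0,0],"hand":60},
    {"dp":[65,0,0],"rot":[30,0,0],"hand":60},
    {"dp":[90,0,0],"rot":[40,0,0],"hand":60},
    {"dp":[108,0,0],"rot":[50,0,0],"hand":60},
    {"dp":[108,0,0],"rot":[54,0,0],"hand":60},
    {"dp":[108,0,0],"rot":[54,0,0],"hand":60},
    {"dp":[108,0,0],"rot":[54,0,0],"hand":60},
    {"dp":[108,0,0],"rot":[54,0,0],"hand":60},
    {"dp":[108,0,0],"rot":[54,0,0],"hand":60},
  ],
)

```text
t: 42.0
eef_pos: [424.2, -354.5, 131.1]
orientation: [[0.0, 0.897, 0.443], [-0.0, 0.443, -0.897], [-1.0, 0.0, 0.0]]
wrist_force: [-0.3, -0.2, 0.2]
width: 50.9
```

Run:
```python
from h import *
s=st();f=grab('wrist','w26');batons(f);mv([425.5,-355.5,16],down(26))
```

```text
t 42.0 p [ 424.2 -354.5  131.1] F [-0.3 -0.2  0.2] w 50.9
[[ 0.     0.897  0.443]
 [-0.     0.443 -0.897]
 [-1.     0.     0.   ]]
baton? [319. 199.] 1947 xyz [ 423.5 -354.4   16. ] L,W [59.8 21.1] ang 117.0
dp [115.1, 0.7, 1.5] rot [0.3, 0.0, -0.0]
```

View pics/w26.png

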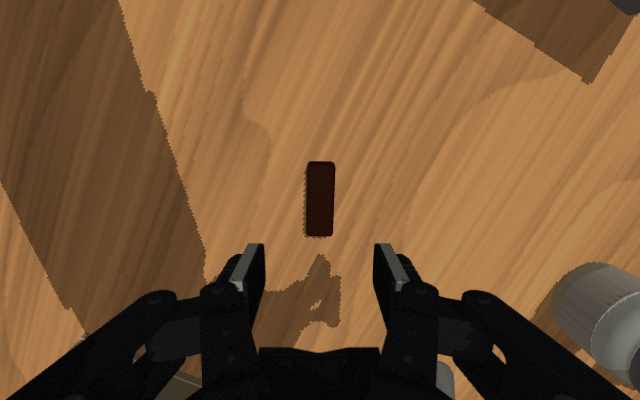

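>>> drive_tool(
  targets=[
    {"dp":[25,0,0],"rot":[0,0,0],"hand":60},
    {"dp":[55,0,0],"rot":[0,0,0],"hand":60},
    {"dp":[85,0,0],"rot":[0,0,0],"hand":60},
    {"dp":[105,0,0],"rot":[0,0,0],"hand":60},
    {"dp":[114,0,0],"rot":[0,0,0],"hand":60},
    {"dp":[114,0,0],"rot":[0,0,0],"hand":0},
    {"dp":[114,0,0],"rot":[0,0,0],"hand":0},
    {"dp":[114,0,0],"rot":[0,0,0],"hand":0},
    {"dp":[114,0,0],"rot":[0,0,0],"hand":0},
    {"dp":[114,0,0],"rot":[0,0,0],"hand":0},
  ],
)

```text
t: 43.3
eef_pos: [424.7, -355.1, 18.1]
orientation: [[0.001, 0.897, 0.443], [-0.001, 0.443, -0.897], [-1.0, 0.0, 0.002]]
wrist_force: [0.5, -0.1, 6.9]
width: 20.3
```

Run:
```python
from h import *
s=st();mv([502,53,245],down(-2.7))
```

```text
t 43.3 p [ 424.7 -355.1   18.1] F [ 0.5 -0.1  6.9] w 20.3
[[ 0.001  0.897  0.443]
 [-0.001  0.443 -0.897]
 [-1.     0.     0.002]]
dp [-227.4, 250.1, -331.3] rot [29.0, 0.1, -0.0]
```

>>> drive_tool(
  targets=[
    {"dp":[-50,0,0],"rot":[0,0,0],"hand":0},
    {"dp":[-105,10,-13],"rot":[0,0,0],"hand":0},
    {"dp":[-155,35,-46],"rot":[3,0,0],"hand":0},
    {"dp":[-200,65,-86],"rot":[8,0,0],"hand":0},
    {"dp":[-227,100,-132],"rot":[13,0,0],"hand":0},
    {"dp":[-227,135,-179],"rot":[18,0,0],"hand":0},
    {"dp":[-227,170,-225],"rot":[23,0,0],"hand":0},
    {"dp":[-227,205,-272],"rot":[28,0,0],"hand":0},
    {"dp":[-227,235,-311],"rot":[29,0,0],"hand":0},
    {"dp":[-227,250,-331],"rot":[29,0,0],"hand":0},
  ],
)

```text
t: 44.55
eef_pos: [501.8, 55.5, 244.2]
orientation: [[0.0, 0.999, -0.046], [0.0, -0.046, -0.999], [-1.0, 0.0, -0.0]]
wrist_force: [0.3, -1.8, -0.8]
width: 20.4
```

Run:
```python
from h import *
s=st();grab('wrist','w27');s=st();mv([502,53,152],down(-2.7))
```

```text
t 44.55 p [501.8  55.5 244.2] F [ 0.3 -1.8 -0.8] w 20.4
[[ 0.     0.999 -0.046]
 [ 0.    -0.046 -0.999]
 [-1.     0.    -0.   ]]
t 44.6 p [502.   57.  244.1] F [ 0.2  2.5 -1. ] w 20.4
[[ 0.001  0.999 -0.045]
 [ 0.001 -0.045 -0.999]
 [-1.     0.    -0.001]]
dp [92.1, 0.1, 4.1] rot [0.1, -0.1, -0.0]
```

View pics/w27.png

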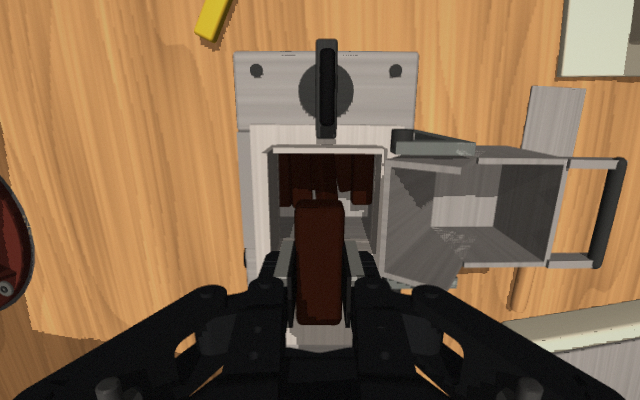

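>>> drive_tool(
  targets=[
    {"dp":[15,0,1],"rot":[0,0,0],"hand":0},
    {"dp":[40,0,1],"rot":[0,0,0],"hand":0},
    {"dp":[70,0,1],"rot":[0,0,0],"hand":0},
    {"dp":[92,0,1],"rot":[0,0,0],"hand":0},
    {"dp":[92,0,1],"rot":[0,0,0],"hand":0},
    {"dp":[92,0,1],"rot":[0,0,0],"hand":36},
    {"dp":[92,0,1],"rot":[0,0,0],"hand":36},
    {"dp":[92,0,1],"rot":[0,0,0],"hand":36},
    {"dp":[50,0,1],"rot":[0,0,0],"hand":36},
    {"dp":[0,0,1],"rot":[0,0,0],"hand":36},
  ],
)

```text
t: 45.85
eef_pos: [501.2, 52.1, 244.7]
orientation: [[-0.001, 0.999, -0.047], [0.0, -0.047, -0.999], [-1.0, -0.001, -0.0]]
wrist_force: [0.8, -0.2, 0.1]
width: 30.7
```

>>> drive_tool(
  targets=[
    {"dp":[-40,-20,0],"rot":[0,0,0],"hand":36},
    {"dp":[-80,-60,40],"rot":[0,0,0],"hand":36},
    {"dp":[-80,-60,90],"rot":[0,0,0],"hand":36},
    {"dp":[-80,-60,140],"rot":[0,0,0],"hand":36},
    {"dp":[-80,-60,190],"rot":[0,0,0],"hand":36},
    {"dp":[-80,-60,240],"rot":[0,0,0],"hand":36},
    {"dp":[-80,-60,290],"rot":[0,0,0],"hand":36},
    {"dp":[-80,-60,340],"rot":[0,0,0],"hand":36},
    {"dp":[-80,-60,340],"rot":[0,0,0],"hand":36},
    {"dp":[-80,-60,340],"rot":[0,0,0],"hand":36},
  ],
)

```text
t: 47.1
eef_pos: [425.6, -284.5, 324.2]
orientation: [[0.0, 0.999, -0.048], [0.0, -0.048, -0.999], [-1.0, 0.0, -0.0]]
wrist_force: [0.1, 0.5, 0.1]
width: 30.9
```

Run:
```python
from h import *
s=st();g=grab('top','t28');batons(g);f=g['frame'];cv2.imwrite('pics/t28z.png',cv2.resize(f[115:265,245:395],None,fx=4,fy=4,interpolation=cv2.INTER_CUBIC))
f=grab('side','s28')['frame']
```

```text
t 47.1 p [ 425.6 -284.5  324.2] F [0.1 0.5 0.1] w 30.9
[[ 0.     0.999 -0.048]
 [ 0.    -0.048 -0.999]
 [-1.     0.    -0.   ]]
baton? [292. 331.] 6615 xyz [328.3 -92.1  16. ] L,W [1089.3  239.8] ang 127.1
baton? [310. 210.] 472 xyz [518.5  58.2  16. ] L,W [75.6 70.6] ang 175.3
baton? [530. 209.] 31 xyz [ 520.3 -608.5   16. ] L,W [52.3 10.9] ang 43.7
baton? [525. 250.] 287 xyz [ 431.1 -583.6   16. ] L,W [202.8 120.1] ang 123.4
baton? [501. 279.] 35 xyz [ 314.5 -512.4   16. ] L,W [51.9  7.3] ang 123.1
baton? [406. 379.] 139 xyz [  24.7 -226.9   16. ] L,W [190.7   7.7] ang 129.2
```

View pics/t28.png

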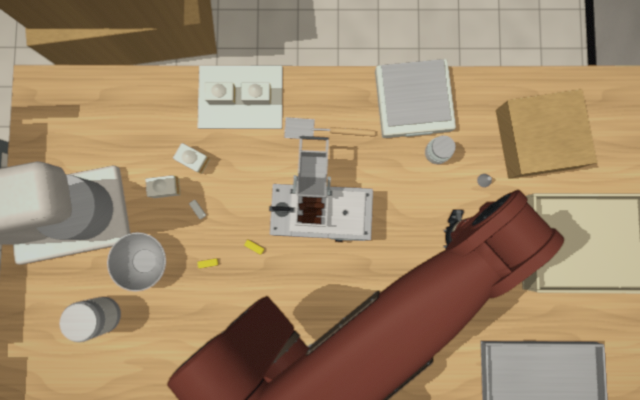

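View pics/t28z.png

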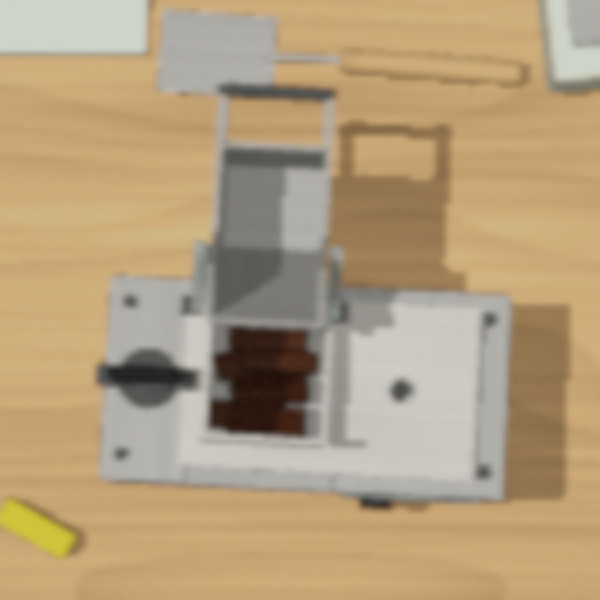

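View pics/s28.png

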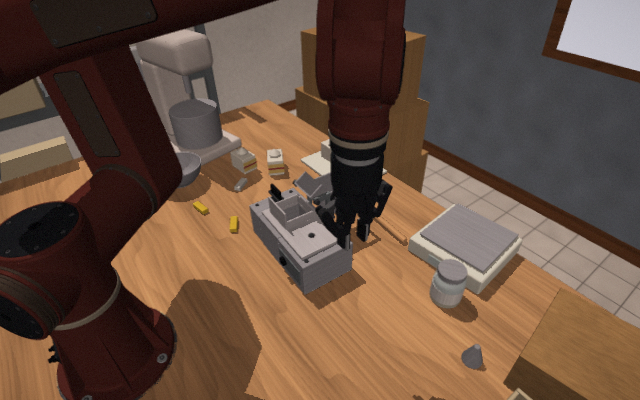

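>>> drive_tool(
  targets=[
    {"dp":[0,0,-50],"rot":[0,0,0],"hand":36},
    {"dp":[0,0,-100],"rot":[0,0,0],"hand":36},
    {"dp":[0,0,-150],"rot":[0,0,0],"hand":36},
    {"dp":[0,20,-200],"rot":[0,0,0],"hand":36},
    {"dp":[0,50,-250],"rot":[0,0,0],"hand":36},
    {"dp":[0,60,-300],"rot":[0,0,0],"hand":36},
    {"dp":[0,60,-300],"rot":[0,0,0],"hand":36},
    {"dp":[0,60,-300],"rot":[0,0,0],"hand":36},
    {"dp":[0,60,-300],"rot":[0,0,0],"hand":36},
    {"dp":[0,60,-300],"rot":[0,0,0],"hand":36},
  ],
)

```text
t: 48.45
eef_pos: [499.7, 11.2, 324.2]
orientation: [[0.0, 0.999, -0.049], [-0.0, -0.049, -0.999], [-1.0, 0.0, 0.0]]
wrist_force: [-0.1, 0.4, 1.1]
width: 30.5
```

Run:
```python
from h import *
s=st();f=grab('wrist')['frame'];cv2.imwrite('pics/w29.png',cv2.resize(f[50:250,200:440],None,fx=3,fy=3,interpolation=cv2.INTER_CUBIC))
g=f[50:250,200:440];cv2.imwrite('pics/w29b.png',np.clip(cv2.resize(g,None,fx=3,fy=3,interpolation=cv2.INTER_CUBIC).astype(float)*3,0,255).astype(np.uint8))
```

```text
t 48.45 p [499.7  11.2 324.2] F [-0.1  0.4  1.1] w 30.5
[[ 0.     0.999 -0.049]
 [-0.    -0.049 -0.999]
 [-1.     0.     0.   ]]
```

View pics/w29b.png

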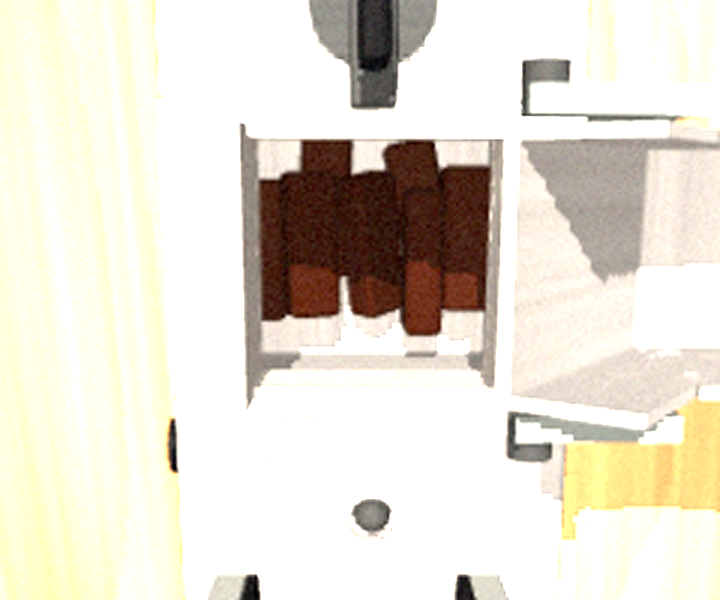

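Run:
```python
from h import *
s=st();bot.hand_in()
```

```text
t 48.5 p [499.8  11.3 324.1] F [ 0.6 -0.  -0.3] w 31.2
[[ 0.     0.999 -0.049]
 [-0.    -0.049 -0.999]
 [-1.     0.     0.   ]]
the job is handed in; nothing more can be done
```

The job is done and handed in at about 48.5 s of the 192 s allowed; no verdict is reported, so success rests on my own checks.

- **Plate:** I gripped it by its tall chute wall, dragged it square and let it drop over the dowel. A press on the far end met its top at about 108 mm, so it lies flat. The hole measured within about 1 mm of where I placed the dowel.
- **Stud:** I pushed it in about 9 mm and turned it a quarter turn. The last pictures show its blade along the base's y, with the foot over the plate's edge.
- **Skip:** I tipped it to about 110° and swung it back to its starting bar position. It looked empty and upright afterwards.
- **Batons:** I carried the three on the table to the chute and dropped them in, finding the one that was knocked aside about 30 mm in a later picture. The last picture shows seven batons lying in two layers in the bin. I judged their heights from that picture rather than measuring them.
- **Bystanders:** The cake slices, jar, spatula, nozzle and the white and yellow look-alikes appear unmoved in the last top picture, by eye only.

**Disagreements:** The side and wrist cameras first put the base 2 to 3 mm apart, which the later fit settled. Colour-mask hits on the arm and box edges in the top view were false, and I ignored them. No check failed.

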